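# Load the covered pan into the inclined pan stand

### The job

Pick up the covered steel pan by the grip on its lid, set it down square at the foot of the stand's ramp and let go of it. Then push it up the ramp from behind, sliding it under the low shelf without lifting it, until its rear edge drops behind the lip and it lies flat in the sloping seat. Leave the empty pan and the other loose things on the table where they are.

Things in the scene. Friction and masses are not known exactly. Their poses are not given: they have to be found in the camera images.
- pan_centre (a point): The covered pan: closed steel box, body 110 mm long (its x) x 96 wide (its y) x 65 high; lid rim 114 x 100 mm, lid top 70 mm above the underside. Starts left or right of the stand. 0.4 to 0.8 kg; half a turn gives the same shape. This point is on its centre line, 51 mm above its underside; z up.
- lid_grip (a point): Middle of the black upright grip plate on the covered pan's lid: 60 mm long (along x), 14 mm thick (along y), 32 mm high above the lid. This point is 86 mm above the pan's underside, the plate's top 102 mm. Axes as the pan's.
- stand: Fixed metal stand: ramp, then seat. Origin on the table at the middle of the ramp's foot; x level, up-ramp; y left; z up. Ramp rises 15 degrees over 125 mm of slope to the lip. Lane between side rails 112 mm wide; rails 15 mm above the ramp. Before the foot, 22 mm high guides flare from 111 mm apart at x = 1 mm to 141 mm at x = -51 mm.
- lip (a point): Middle of the ramp's upper edge: in the stand's frame x = 121, z = 32 mm. Here the surface steps down 12 mm square to the slope; this step is the lip. Beyond it the seat runs on at the same 15 degrees for 124 mm to a back stop 36 mm above the seat. Axes as the stand's.
- seat (a point): Where pan_centre lies when the pan is midway in the seat behind the lip (7 mm of play each way along the slope). x points up the slope, z square to the slope (15 degrees from vertical). In the stand's frame: x = 170, y = 0, z = 86 mm.
- shelf (a point): Low shelf across the stand over the seat; the point is the middle of its lower front edge, 165 mm above the table, axes as the stand's. It spans 64 mm in x, 200 in y; with jars it reaches 250 mm above the table; posts 85 mm either side. No room for an upright gripper at the push's end: lean the tool back towards the robot 25 to 45 degrees.
- spare_pan: An open, empty steel pan of the same outline (110 x 96 x 70 mm, no lid): not to be moved. Origin at the centre of its underside. It starts on the other side of the stand from the covered pan.
- bottle: White plastic bottle, 64 mm across, 170 mm tall, a bystander. Origin at the centre of its underside.
- utensil_cup: White plastic cup 110 mm across, 140 mm tall, with spatulas standing in it up to 280 mm, a bystander. Origin at the centre of its underside.
- puck: Grey plastic disc 80 mm across, 28 mm tall, a bystander. Origin at the centre of its underside.

How it is judged:
By the outcome, as a careful person would: the job done as asked, in the order asked, and still so for the second after the job is handed in, with the robot touching nothing.
It also fails if it takes over 64 s, if anything falls off the work surface, if the arm or the gripper's body presses on something with over 40 N, if the wrist force passes 120 N, or if a joint passes its speed limit or range.

### The arm

A 7-joint arm with a two-finger parallel gripper is mounted at the origin on the work surface. World frame = base frame: x ahead of the robot, y to its left, z up, the work surface at z = 0. Lengths are in m, angles in rad, forces in N, time in s.
With the tool pointing down it reaches from about 0.4 to 0.925 m from the base axis. Payload 5.6 kg.
Tool frame: the origin (TCP) lies on the mounting face of the last link; the fingertips stand 173 mm ahead of it and the grasp point (between the pads) lies 155 mm ahead of it; z points along the fingers, y is the direction in which the jaws open and shut (so a half turn about z gives the same grasp; the last joint's range is limited). The gripper opens to 85 mm and grips with 20 to 120 N. Pads are 22 mm wide; open, the fingers measure 114 mm over their backs; the gripper's body (76 mm by 85 mm) begins 54 mm behind the grasp point. The pads swing forward as they close: fully open they stand 13 mm farther back than shut.
Start: joints at [1.179, 0.468, -0.012, 1.603, 0.006, 1.071, -0.056], TCP at [0.222, -0.611, 0.405] pointing down, gripper open.
Joint ranges: [-2.53, 2.53], [-0.31, 2.02], [-1.57, 1.55], [0.28, 2.44], [-1.29, 4.43], [0.15, 1.84], [-2.92, 2.92]. Speed limits (rad/s): [2.57, 2.57, 3.14, 3.14, 3.14, 3.14, 3.14].

### API

Orientations are given as a unit quaternion [w, x, y, z].
In Python, from cell import robot, grab_frame, calibration, ticket gives the robot as it stands. The module is installed in compiled form; this text tells all that it offers.
- The arm moves only by the tool arm_command, never from a script. Its argument "targets" is a list of rows, each an object of numbers: "grip": the closure in counts, from 0 (fully open) to 255 (shut); "tx", "ty", "tz": the shift along the tool's x, y, z in cm; "wx", "wy", "wz": the turn, a rotation vector about the tool's x, y, z in rad. In form: [{"grip": .., "tx": .., "ty": .., "tz": .., "wx": .., "wy": .., "wz": ..}, ...]. A call has 1 to 10 rows; each row shifts and turns the commanded pose from where the row before left it, along the tool's axes as they then stand; what a row does not reach is not made up. A row lasts 1/12 s, in which the tool goes at most 41.7 mm and 7.16 degrees, less where a joint would pass 70% of its speed; a pose out of reach is approached as far as the arm can. A call with a gripper value outside its range is refused whole. The fingers move at their own pace and stop on an object; "grip_force" is the grip in N (left out, the last holds). Time passes only in rows, so rows that do not move let the fingers close. It gives the time, the measured TCP pose, the force and the opening at its end, in the units of the state.
- robot.sense(): the state, without advancing time (a new reading comes with each control period).
- grab_frame(name): name is "side" or "top"; returns the picture (480x640x3 uint8, red, green, blue); there is no depth.
- calibration(name): a dict with "intrinsics" (3x3 intrinsics, pixels), "distortion" ([k1, k2, p1, p2, k3] as OpenCV has them; the pictures are not rectified), "pose" (4x4, takes a point from camera to world coordinates). Camera axes: x right, y down, z forward; pixel columns grow to the right and rows downward; lengths in m; the calibration is good to about 2 mm. A picture is of the moment at which its call begins. calibration takes no time and is no camera call.
- ticket.job_done(): hands the job in, once; it reports no verdict.
The state is a dict: "clock": time; "joints": joint angles; "joint_vel": joint speeds; "joint_efforts": joint torques, N m; "tcp_pos": TCP position; "eef_rot": TCP orientation; "force": force on the tool from outside, world axes, zero at the start; "moment": the same for the moment, N m; "finger_gap": opening from 0.0 (shut) to 1.0 (fully open).
Only numpy, scipy, OpenCV 4.12 (cv2) and the standard library are available. Lean on these libraries where they do the work, as an engineer would, in place of code of your own. Each camera call takes 0.05 s, during which the arm holds its last target.

## Working session

There is one attempt and no reset: what is moved stays moved. The work goes in short steps, Python scripts to look and compute and a tool call to move; the robot and the scene stay as the last step left them, time stands still between calls to the robot, and variables do not carry over. Pictures are saved under pics/ and viewed, and the job is handed in when it is done.

Besides the shell and the picture viewer there is one more tool, called after "Emit:" as a command line: name --argument value ..., lists and objects as JSON in quotes. arm_command: Moves the arm, as the interface text tells. Its arguments: {"type":"object","properties":{"targets":{"type":"array","items":{"type":"object","properties":{"grip":{"type":"number"},"tx":{"type":"number"},"ty":{"type":"number"},"tz":{"type":"number"},"wx":{"type":"number"},"wy":{"type":"number"},"wz":{"type":"number"}}}},"grip_force":{"type":"number"}},"required":["targets"]}

```bash
mkdir -p pics
python3 - <<'E'
from cell import robot, grab_frame, calibration
import cv2, numpy as np
np.set_printoptions(precision=4,suppress=True)
for n in ("side","top"):
    f=grab_frame(n); cv2.imwrite(f"pics/{n}0.png",f[:,:,::-1])
    c=calibration(n); print(n,np.array(c["intrinsics"]),c["distortion"]); print(np.array(c["pose"]))
print(robot.sense())
E
```

```text
side [[524.3775   0.     308.637 ]
 [  0.     524.3775 243.1826]
 [  0.       0.       1.    ]] [-0.07  0.    0.    0.    0.  ]
[[-0.6556 -0.5462  0.5214 -0.1112]
 [-0.755   0.4654 -0.4618  0.672 ]
 [ 0.0096 -0.6965 -0.7175  1.0869]
 [ 0.      0.      0.      1.    ]]
top [[468.533    0.     314.1306]
 [  0.     468.533  246.565 ]
 [  0.       0.       1.    ]] [0.0172 0.     0.     0.     0.    ]
[[ 0.1345 -0.9694  0.2052  0.3245]
 [-0.9909 -0.132   0.0259  0.0343]
 [ 0.002  -0.2068 -0.9784  1.2992]
 [ 0.      0.      0.      1.    ]]
{'clock': 0.1, 'joints': array([ 1.179 ,  0.4683, -0.0116,  1.6035,  0.006 ,  1.0714, -0.0563]), 'joint_vel': array([ 0.0005, -0.0006,  0.001 , -0.0037, -0.    , -0.001 ,  0.0004]), 'joint_efforts': array([  0.0013, -53.3521,   0.0214, -25.1969,   0.0114,   0.0043,
         0.    ]), 'tcp_pos': array([ 0.222 , -0.6107,  0.4039]), 'eef_rot': array([-0.0007,  0.9848,  0.1735, -0.0002]), 'force': array([-0.5385,  0.3805,  0.5612]), 'moment': array([ 0.0253,  0.0349, -0.0395]), 'finger_gap': 0.9992641779805922}
```

View pics/side0.png

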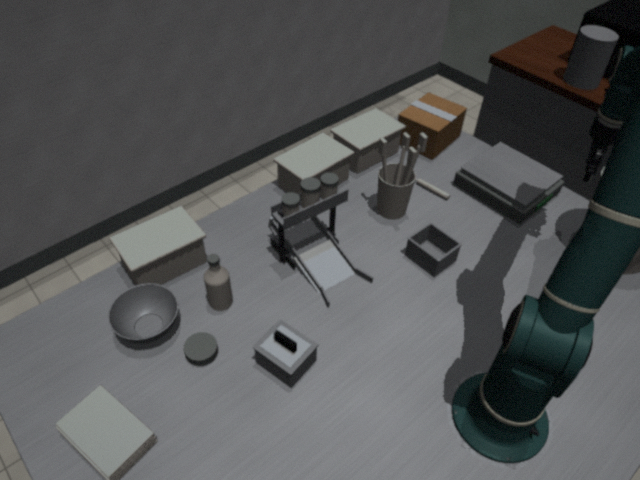

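View pics/top0.png

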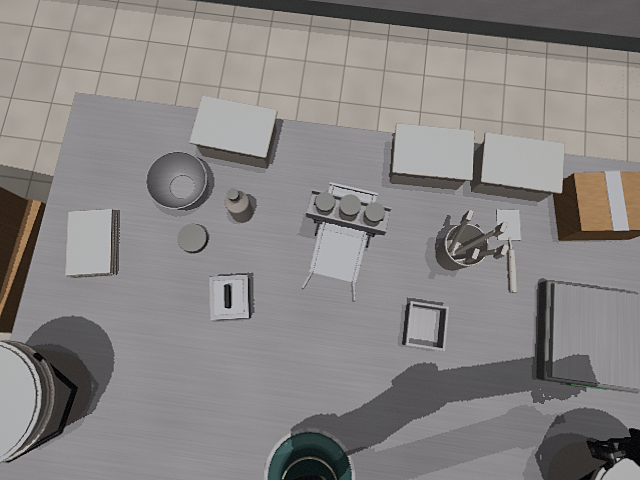

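The covered pan with its black grip is at top (228,296) and side (286,345). The stand is at top (340,250), with its ramp foot near (330,283). The spare pan is at top (425,325), so the way from the covered pan to the foot is clear. Next I'll zoom in.

```bash
cat > h.py <<'E'
import numpy as np, cv2
from cell import robot, grab_frame, calibration
np.set_printoptions(precision=4,suppress=True)
def ray(n,uv):
    c=calibration(n); K=np.array(c["intrinsics"]); D=np.array(c["distortion"]); T=np.array(c["pose"])
    p=cv2.undistortPoints(np.array(uv,float).reshape(-1,1,2),K,D).reshape(-1,2)
    d=np.c_[p,np.ones(len(p))]@T[:3,:3].T
    return T[:3,3],d
def onz(n,uv,z):
    o,d=ray(n,uv); return o+d*((z-o[2])/d[:,2])[:,None]
def proj(n,P):
    c=calibration(n); K=np.array(c["intrinsics"]); D=np.array(c["distortion"]); T=np.linalg.inv(np.array(c["pose"]))
    return cv2.projectPoints(np.array(P,float).reshape(-1,3),cv2.Rodrigues(T[:3,:3])[0],T[:3,3],K,D)[0].reshape(-1,2)
def two(uvs,uvt):
    A=np.zeros((3,3));b=np.zeros(3);L=[]
    for n,uv in(("side",uvs),("top",uvt)):
        o,d=ray(n,[uv]);d=d[0]/np.linalg.norm(d[0]);M=np.eye(3)-np.outer(d,d);A+=M;b+=M@o;L.append((o,M))
    p=np.linalg.solve(A,b);return p,[np.linalg.norm(M@(p-o)) for o,M in L]
E
python3 - <<'E'
import cv2
t=cv2.imread("pics/top0.png"); s=cv2.imread("pics/side0.png")
cv2.imwrite("pics/t_st.png",cv2.resize(t[170:310,290:410],None,fx=5,fy=4.2857*1,interpolation=cv2.INTER_CUBIC)) if 0 else cv2.imwrite("pics/t_st.png",cv2.resize(t[170:310,280:420],(600,600)[::1],interpolation=cv2.INTER_CUBIC))
cv2.imwrite("pics/t_pan.png",cv2.resize(t[260:335,190:270],(800,750))[:600] if 0 else cv2.resize(t[262:332,195:265],(560,560),interpolation=cv2.INTER_CUBIC))
cv2.imwrite("pics/s_st.png",cv2.resize(s[160:310,250:400],(600,600),interpolation=cv2.INTER_CUBIC))
E
```

```text
(no output)
```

View pics/t_st.png

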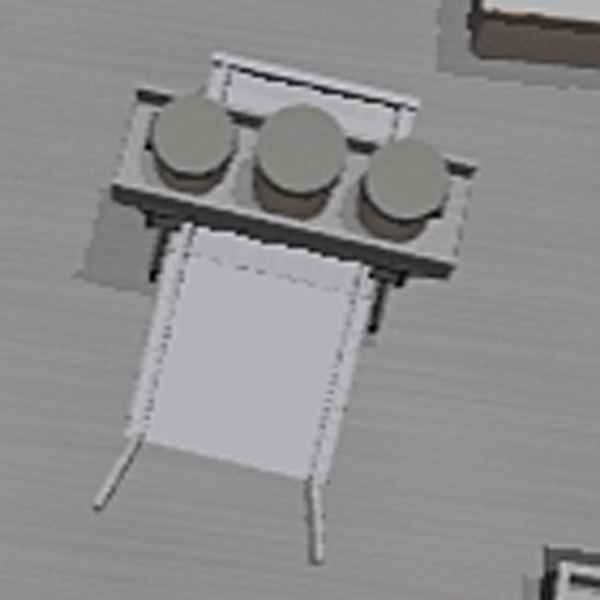

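View pics/t_pan.png

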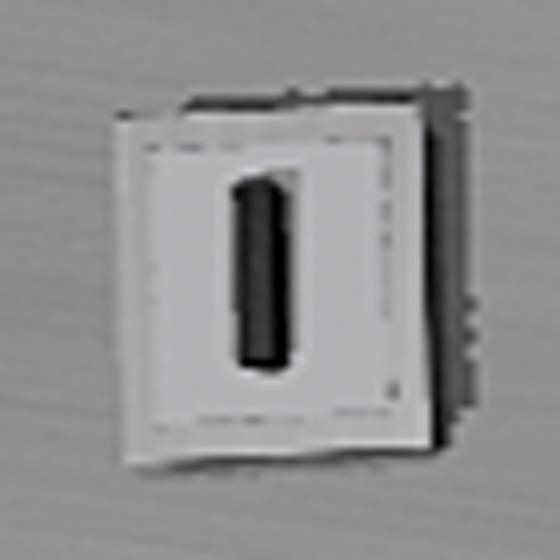

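View pics/s_st.png

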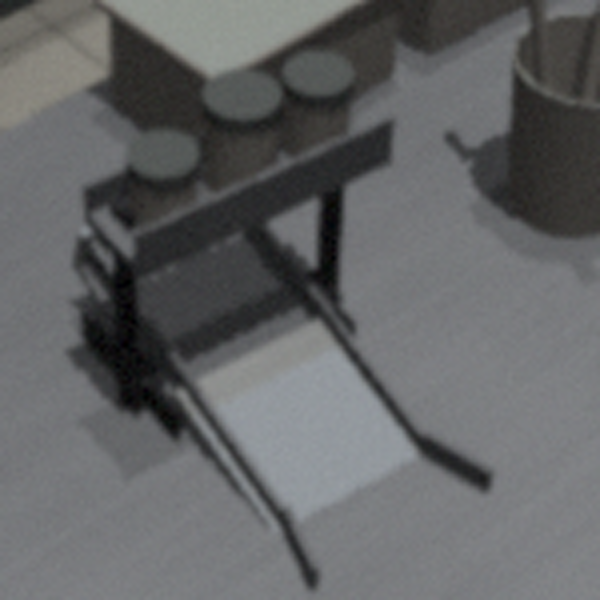

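The zooms show the ramp foot corners at top (313.4,272.7) and (352.3,282), the guide tips at (302.9,288) and (354.2,300.5), and the shelf's lower front corners near (306.8,217) and (384.5,235). The pan's rim is clear and so is its grip.

Run:
```python
from h import *
k=140/600
T=lambda L:[(280+a*k,170+b*k) for a,b in L]
S=lambda L:[(250+a*.25,160+b*.25) for a,b in L]
def show(nm,P):
    d=P[1]-P[0]; print(nm,P.round(4).tolist(),"mid",P.mean(0),"len",np.linalg.norm(d),"ang of normal",np.degrees(np.arctan2(d[1],d[0]))+90)
foot=onz("top",T([(143,438),(310,478)]),0.0);show("foot",foot)
tip=onz("top",T([(98,505),(318,558)]),0.022);show("tips",tip)
sh=onz("top",T([(115,203),(448,278)]),0.165);show("shelf",sh)
show("foot side",onz("side",S([(300,520),(420,450)]),0.0))
show("tips side",onz("side",S([(313,583),(488,482)]),0.022))
show("shelf side",onz("side",S([(135,278),(392,160)]),0.165))
# pan
P=lambda L:[(195+a/8,262+b/8) for a,b in L]
c=onz("top",P([(118,115),(418,100),(435,445),(128,465)]),0.07)
print("rim",c,c.mean(0),[np.linalg.norm(c[i]-c[(i+1)%4]) for i in range(4)])
for i,j in((2,1),(3,0)):d=c[j]-c[i];print("ang",np.degrees(np.arctan2(d[1],d[0])))
for i,j in((1,0),(2,3)):d=c[j]-c[i];print("ang",np.degrees(np.arctan2(d[1],d[0]))-90)
t=cv2.imread("pics/top0.png");s=cv2.imread("pics/side0.png")
def dark(im,r,n,th):
    x0,y0,x1,y1=r;g=cv2.cvtColor(im,cv2.COLOR_BGR2GRAY)[y0:y1,x0:x1];m=(g<th).astype('u1')
    q,l,st,ce=cv2.connectedComponentsWithStats(m)
    for i in range(1,q):
        if st[i,4]>25: 
            ys,xs=np.nonzero(l==i);print(n,st[i],ce[i]+[x0,y0],cv2.minAreaRect(np.c_[xs+x0,ys+y0].astype('f4')))
dark(t,(218,278,240,312),"top",80)
dark(s,(265,325,305,358),"side",40)
```

```text
foot [[0.524, 0.0609, 0.0], [0.5126, -0.0504, 0.0]] mid [0.5183 0.0052 0.    ] len 0.11185886866752172 ang of normal -5.8500394917468554
tips [[0.4739, 0.083, 0.022], [0.4593, -0.06, 0.022]] mid [0.4666 0.0115 0.022 ] len 0.14379634026525742 ang of normal -5.820465526043151
shelf [[0.6341, 0.0924, 0.165], [0.6155, -0.1053, 0.165]] mid [ 0.6248 -0.0064  0.165 ] len 0.19856886758607264 ang of normal -5.36685851388755
foot side [[0.5193, 0.0531, 0.0], [0.5114, -0.0509, 0.0]] mid [0.5154 0.0011 0.    ] len 0.10432663411271982 ang of normal -4.348403830429149
tips side [[0.4631, 0.0939, 0.022], [0.4493, -0.051, 0.022]] mid [0.4562 0.0215 0.022 ] len 0.1454720641073813 ang of normal -5.448419856302905
shelf side [[0.6355, 0.0948, 0.165], [0.6119, -0.1066, 0.165]] mid [ 0.6237 -0.0059  0.165 ] len 0.20280886648154467 ang of normal -6.688741287458342
rim [[0.4653 0.3292 0.07  ]
 [0.4836 0.232  0.07  ]
 [0.3728 0.208  0.07  ]
 [0.3532 0.3053 0.07  ]] [0.4187 0.2686 0.07  ] [np.float64(0.09894977858629253), np.float64(0.11331557547887007), np.float64(0.09933982071746235), np.float64(0.1146248952041219)]
ang 12.236716966198598
ang 12.027635844133494
ang 10.62332261914473
ang 11.38456855468587
top [  6   6   7  24 153] [227.1765 295.6275] ((227.0, 295.5), (23.0, 6.0), 90.0)
side [ 10   7  21  20 210] [285.0762 341.4524] ((284.9999694824219, 341.4999694824219), (26.07090950012207, 8.59785270690918), 33.6900634765625)
```

Run:
```python
from h import *
print(two((285.1,341.4),(227.6,296.1)))
print(onz("top",[(227.4,296)],.095))
c=onz("top",[(195+260/8,262+180/8),(195+262/8,262+370/8)],.102);print(c,np.linalg.norm(c[0]-c[1]),c.mean(0))
print(onz("top",[(227.2,266.0)],0))
```

```text
(array([0.4187, 0.2703, 0.0848]), [np.float64(0.0005718696556524075), np.float64(0.0005718696556524087)])
[[0.4185 0.2692 0.095 ]]
[[0.4471 0.2727 0.102 ]
 [0.3875 0.2616 0.102 ]] 0.06062698460043801 [0.4173 0.2672 0.102 ]
[[0.5088 0.3029 0.    ]]
```

Emit:
arm_command --targets '[{"grip": 0,"tz": -3.3,"wz": 0.05},{"tz": -3.3,"wz": 0.05},{"tz": -3.3,"wz": 0.05},{"tz": 0}]' --grip_force 60

```text
validation failed for argument at $.ta...
```

```bash
cat >> h.py <<'E'
from scipy.spatial.transform import Rotation as R
def st():
    s=robot.sense(); q=s["eef_rot"]; r=R.from_quat([q[1],q[2],q[3],q[0]])
    import json; open("log.txt","a").write(json.dumps([s["joints"].tolist(),s["tcp_pos"].tolist(),q.tolist()])+"\n")
    return s,r,s["tcp_pos"]
def rel(tgt,Rt=None):
    s,r,p=st(); M=r.as_matrix()
    print("t",s["clock"],"tcp",p,"gap",round(s["finger_gap"],3),"F",s["force"],"j",s["joints"])
    print("toolx",M[:,0],"toolz",M[:,2],"grasp",p+.155*M[:,2],"tip",p+.173*M[:,2])
    if tgt is not None: print("shift cm in tool axes",M.T@(np.array(tgt)-p)*100)
    if Rt is not None: print("turn",(r.inv()*R.from_matrix(Rt)).as_rotvec())
E
python3 - <<'E'
from h import *
rel([.48,-.15,.5])
E
```

```text
t 0.1 tcp [ 0.222  -0.6107  0.4039] gap 0.999 F [-0.5385  0.3805  0.5612] j [ 1.179   0.4683 -0.0116  1.6035  0.006   1.0714 -0.0563]
toolx [ 0.9398  0.3417 -0.0001] toolz [-0.0006  0.0014 -1.    ] grasp [ 0.2219 -0.6105  0.2489] tip [ 0.2219 -0.6105  0.2309]
shift cm in tool axes [ 39.9846 -34.4959  -9.5677]
```

Emit:
arm_command --targets '[{"grip": 0,"tx": 0,"ty": 0,"tz": -3.3,"wx": 0,"wy": 0,"wz": 0.05},{"grip": 0,"tx": 0,"ty": 0,"tz": -3.3,"wx": 0,"wy": 0,"wz": 0.05},{"grip": 0,"tx": 0,"ty": 0,"tz": -3.3,"wx": 0,"wy": 0,"wz": 0.05}]' --grip_force 60

```text
clock: 0.35
tcp_pos: [0.222, -0.6107, 0.5038]
eef_rot: [-0.001, 0.995, 0.098, -0.0]
force: [1.1, -0.2, 0.1]
finger_gap: 0.999
```

Run:
```python
from h import *
rel([.48,-.15,.5])
```

```text
t 0.35 tcp [ 0.222  -0.6107  0.5038] gap 0.999 F [ 1.1273 -0.1623  0.0538] j [ 1.1537  0.3918  0.0233  1.4881 -0.0093  1.2645 -0.1965]
toolx [ 0.9808  0.1949 -0.0005] toolz [-0.001   0.0024 -1.    ] grasp [ 0.2218 -0.6103  0.3488] tip [ 0.2218 -0.6103  0.3308]
shift cm in tool axes [ 34.287  -40.1554   0.4635]
```

Emit:
arm_command --targets '[{"grip": 0,"tx": 2.3,"ty": -2.7,"tz": 0,"wx": 0,"wy": 0,"wz": 0},{"grip": 0,"tx": 2.3,"ty": -2.7,"tz": 0,"wx": 0,"wy": 0,"wz": 0},{"grip": 0,"tx": 2.3,"ty": -2.7,"tz": 0,"wx": 0,"wy": 0,"wz": 0},{"grip": 0,"tx": 2.3,"ty": -2.7,"tz": 0,"wx": 0,"wy": 0,"wz": 0},{"grip": 0,"tx": 2.3,"ty": -2.7,"tz": 0,"wx": 0,"wy": 0,"wz": 0},{"grip": 0,"tx": 2.3,"ty": -2.7,"tz": 0,"wx": 0,"wy": 0,"wz": 0},{"grip": 0,"tx": 2.3,"ty": -2.7,"tz": 0,"wx": 0,"wy": 0,"wz": 0},{"grip": 0,"tx": 2.3,"ty": -2.7,"tz": 0,"wx": 0,"wy": 0,"wz": 0},{"grip": 0,"tx": 2.3,"ty": -2.7,"tz": 0,"wx": 0,"wy": 0,"wz": 0},{"grip": 0,"tx": 2.3,"ty": -2.7,"tz": 0,"wx": 0,"wy": 0,"wz": 0}]'

```text
clock: 1.18
tcp_pos: [0.3947, -0.299, 0.5035]
eef_rot: [-0.0, 0.995, 0.099, -0.0]
force: [1.1, -0.1, 0.0]
finger_gap: 1.004
```

Emit:
arm_command --targets '[{"grip": 0,"tx": 2.3,"ty": -2.7,"tz": 0,"wx": 0,"wy": 0,"wz": 0},{"grip": 0,"tx": 2.3,"ty": -2.7,"tz": 0,"wx": 0,"wy": 0,"wz": 0},{"grip": 0,"tx": 2.3,"ty": -2.7,"tz": 0,"wx": 0,"wy": 0,"wz": 0},{"grip": 0,"tx": 2.3,"ty": -2.7,"tz": 0,"wx": 0,"wy": 0,"wz": 0},{"grip": 0,"tx": 2.3,"ty": -2.7,"tz": 0,"wx": 0,"wy": 0,"wz": 0}]'

```text
clock: 1.6
tcp_pos: [0.4807, -0.1441, 0.5035]
eef_rot: [0.0, 0.995, 0.099, -0.0]
force: [0.3, 0.0, -0.7]
finger_gap: 0.998
```

Run:
```python
from h import *
rel([.4187,.2690,.33])
```

```text
t 1.6 tcp [ 0.4807 -0.1441  0.5035] gap 0.998 F [ 0.3161  0.0452 -0.6877] j [ 0.5322  0.1457 -0.3406  1.8191  0.0526  1.1857 -1.1971]
toolx [ 0.9803  0.1973 -0.0003] toolz [-0.0003 -0.0001 -1.    ] grasp [ 0.4807 -0.1441  0.3485] tip [ 0.4807 -0.1441  0.3305]
shift cm in tool axes [  2.0759 -41.7199  17.3499]
```

Emit:
arm_command --targets '[{"grip": 0,"tx": 0.17,"ty": -3.5,"tz": 0.8,"wx": 0,"wy": 0,"wz": 0},{"grip": 0,"tx": 0.17,"ty": -3.5,"tz": 0.8,"wx": 0,"wy": 0,"wz": 0},{"grip": 0,"tx": 0.17,"ty": -3.5,"tz": 0.8,"wx": 0,"wy": 0,"wz": 0},{"grip": 0,"tx": 0.17,"ty": -3.5,"tz": 0.8,"wx": 0,"wy": 0,"wz": 0},{"grip": 0,"tx": 0.17,"ty": -3.5,"tz": 0.8,"wx": 0,"wy": 0,"wz": 0},{"grip": 0,"tx": 0.17,"ty": -3.5,"tz": 0.8,"wx": 0,"wy": 0,"wz": 0},{"grip": 0,"tx": 0.17,"ty": -3.5,"tz": 0.8,"wx": 0,"wy": 0,"wz": 0},{"grip": 0,"tx": 0.17,"ty": -3.5,"tz": 0.8,"wx": 0,"wy": 0,"wz": 0},{"grip": 0,"tx": 0.17,"ty": -3.5,"tz": 0.8,"wx": 0,"wy": 0,"wz": 0},{"grip": 0,"tx": 0.17,"ty": -3.5,"tz": 0.8,"wx": 0,"wy": 0,"wz": 0}]'

```text
clock: 2.43
tcp_pos: [0.4272, 0.2021, 0.4232]
eef_rot: [0.0, 0.995, 0.099, 0.0]
force: [0.1, 0.7, -0.1]
finger_gap: 1.003
```

Emit:
arm_command --targets '[{"grip": 0,"tx": 0.17,"ty": -3.4,"tz": 2.5,"wx": 0,"wy": 0,"wz": 0},{"grip": 0,"tx": 0.17,"ty": -3.3,"tz": 2.5,"wx": 0,"wy": 0,"wz": 0},{"grip": 0,"tx": 0,"ty": 0,"tz": 0,"wx": 0,"wy": 0,"wz": 0}]'

```text
clock: 2.68
tcp_pos: [0.4147, 0.2716, 0.37]
eef_rot: [-0.001, 0.995, 0.104, -0.004]
force: [-1.4, -0.1, 1.0]
finger_gap: 0.997
```

Run:
```python
from h import *
a=np.radians(11.4);c,s=np.cos(a),np.sin(a)
rel([.4187,.2690,.248],np.array([[c,s,0],[s,-c,0],[0,0,-1]]))
for n in("top","side"): cv2.imwrite(f"pics/{n}1.png",grab_frame(n)[:,:,::-1])
```

```text
t 2.6833 tcp [0.4147 0.2716 0.37  ] gap 0.997 F [-1.4191 -0.0935  1.0184] j [-0.1019  0.3307 -0.6416  1.9724  0.2393  0.9199 -2.2276]
toolx [ 0.9784  0.2064 -0.0073] toolz [-0.0077  0.0011 -1.    ] grasp [0.4135 0.2718 0.215 ] tip [0.4134 0.2718 0.197 ]
shift cm in tool axes [ 0.4276  0.3692 12.1974]
turn [-0.0026  0.0073  0.009 ]
```

View pics/side1.png

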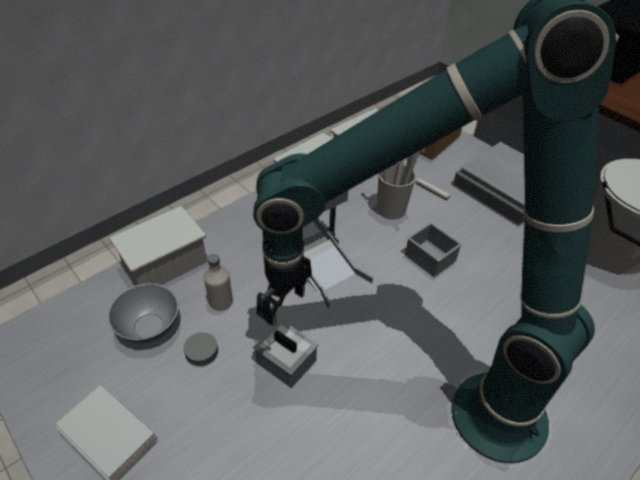

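View pics/top1.png

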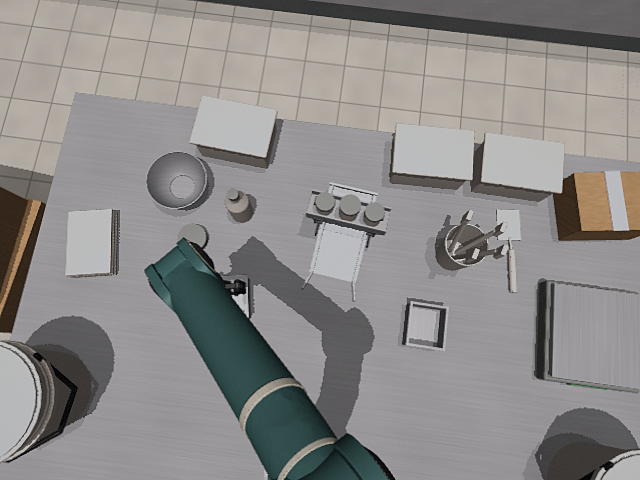

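Emit:
arm_command --targets '[{"grip": 0,"tx": 0.2,"ty": 0.18,"tz": 2.5,"wx": 0,"wy": 0.007,"wz": 0.009},{"grip": 0,"tx": 0.2,"ty": 0.18,"tz": 2.5,"wx": 0,"wy": 0,"wz": 0},{"grip": 0,"tx": 0,"ty": 0,"tz": 2.5,"wx": 0,"wy": 0,"wz": 0},{"grip": 0,"tx": 0,"ty": 0,"tz": 2.5,"wx": 0,"wy": 0,"wz": 0},{"grip": 0,"tx": 0,"ty": 0,"tz": 0,"wx": 0,"wy": 0,"wz": 0}]'

```text
clock: 3.2
tcp_pos: [0.423, 0.2611, 0.271]
eef_rot: [0.002, 0.996, 0.093, 0.001]
force: [-0.4, 0.1, -0.1]
finger_gap: 1.002
```

Run:
```python
from h import *
a=np.radians(11.4);c,s=np.cos(a),np.sin(a)
rel([.4187,.2690,.248],np.array([[c,s,0],[s,-c,0],[0,0,-1]]))
```

```text
t 3.2 tcp [0.423  0.2611 0.271 ] gap 1.002 F [-0.3823  0.1007 -0.0812] j [-0.1679  0.4783 -0.5505  2.0449  0.3803  0.7177 -2.3437]
toolx [0.9826 0.1856 0.0011] toolz [ 0.0017 -0.003  -1.    ] grasp [0.4233 0.2606 0.116 ] tip [0.4233 0.2606 0.098 ]
shift cm in tool axes [-0.283  -0.8646  2.2966]
turn [ 0.0033 -0.0011 -0.0123]
```

Emit:
arm_command --targets '[{"grip": 0,"tx": -0.28,"ty": -0.86,"tz": 0.3,"wx": 0.003,"wy": 0,"wz": -0.012},{"grip": 0,"tx": 0,"ty": 0,"tz": 1.0,"wx": 0,"wy": 0,"wz": 0},{"grip": 0,"tx": 0,"ty": 0,"tz": 1.0,"wx": 0,"wy": 0,"wz": 0},{"grip": 0,"tx": 0,"ty": 0,"tz": 0,"wx": 0,"wy": 0,"wz": 0}]'

```text
clock: 3.53
tcp_pos: [0.4189, 0.2716, 0.2503]
eef_rot: [-0.001, 0.995, 0.101, 0.003]
force: [0.7, 0.2, -0.1]
finger_gap: 1.004
```

Run:
```python
from h import *
a=np.radians(11.4);c,s=np.cos(a),np.sin(a)
rel([.4187,.2690,.248],np.array([[c,s,0],[s,-c,0],[0,0,-1]]))
```

```text
t 3.5333 tcp [0.4189 0.2716 0.2503] gap 1.004 F [ 0.6929  0.2123 -0.074 ] j [-0.2059  0.5148 -0.5328  2.0522  0.415   0.6719 -2.3795]
toolx [0.9797 0.2003 0.0063] toolz [ 0.0057  0.0034 -1.    ] grasp [0.4198 0.2722 0.0953] tip [0.4199 0.2722 0.0773]
shift cm in tool axes [-0.0744  0.2544  0.2292]
turn [-0.0022 -0.0063  0.0027]
```

Emit:
arm_command --targets '[{"grip": 0,"tx": -0.1,"ty": 0.25,"tz": 0.2,"wx": 0,"wy": -0.006,"wz": 0},{"grip": 120,"tx": 0,"ty": 0,"tz": 0,"wx": 0,"wy": 0,"wz": 0},{"grip": 180,"tx": 0,"ty": 0,"tz": 0,"wx": 0,"wy": 0,"wz": 0},{"grip": 255,"tx": 0,"ty": 0,"tz": 0,"wx": 0,"wy": 0,"wz": 0},{"grip": 255,"tx": 0,"ty": 0,"tz": 0,"wx": 0,"wy": 0,"wz": 0},{"grip": 255,"tx": 0,"ty": 0,"tz": 0,"wx": 0,"wy": 0,"wz": 0},{"grip": 255,"tx": 0,"ty": 0,"tz": 0,"wx": 0,"wy": 0,"wz": 0}]' --grip_force 70

```text
clock: 4.12
tcp_pos: [0.4186, 0.2696, 0.2492]
eef_rot: [-0.002, 0.995, 0.101, 0.001]
force: [0.2, 5.8, -1.4]
finger_gap: 0.147
```

Run:
```python
from h import *
rel([.4187,.2690,.248])
```

```text
t 4.1167 tcp [0.4186 0.2696 0.2492] gap 0.147 F [ 0.1933  5.822  -1.3594] j [-0.2002  0.5163 -0.5349  2.0544  0.4119  0.6718 -2.3739]
toolx [0.9797 0.2003 0.0016] toolz [ 0.0008  0.0039 -1.    ] grasp [0.4187 0.2702 0.0942] tip [0.4187 0.2703 0.0762]
shift cm in tool axes [-0.0029  0.0643  0.1225]
```

Emit:
arm_command --targets '[{"grip": 255,"tx": 0,"ty": 0,"tz": -0.5,"wx": 0,"wy": 0,"wz": 0},{"grip": 255,"tx": 0,"ty": 0,"tz": -1.5,"wx": 0,"wy": 0,"wz": 0},{"grip": 255,"tx": 0,"ty": 0,"tz": -2,"wx": 0,"wy": 0,"wz": 0},{"grip": 255,"tx": 0,"ty": 0,"tz": -2,"wx": 0,"wy": 0,"wz": 0},{"grip": 255,"tx": 0,"ty": 0,"tz": -1,"wx": 0,"wy": 0,"wz": 0.04},{"grip": 255,"tx": 0,"ty": 0,"tz": 0,"wx": 0,"wy": 0,"wz": 0.06},{"grip": 255,"tx": 0,"ty": 0,"tz": 0,"wx": 0,"wy": 0,"wz": 0.06},{"grip": 255,"tx": 0,"ty": 0,"tz": 0,"wx": 0,"wy": 0,"wz": 0.06},{"grip": 255,"tx": 0,"ty": 0,"tz": 0,"wx": 0,"wy": 0,"wz": 0.06},{"grip": 255,"tx": 0,"ty": 0,"tz": 0,"wx": 0,"wy": 0,"wz": 0.02}]'

```text
clock: 4.95
tcp_pos: [0.4181, 0.2686, 0.3182]
eef_rot: [-0.001, 0.999, -0.051, -0.001]
force: [-0.5, -0.2, -7.9]
finger_gap: 0.153
```

Run:
```python
from h import *
a=np.radians(-5.9);c,s=np.cos(a),np.sin(a)
rel([.4583,.0107,.319],np.array([[c,s,0],[s,-c,0],[0,0,-1]]))
cv2.imwrite("pics/side2.png",grab_frame("side")[:,:,::-1])
```

```text
t 4.95 tcp [0.4181 0.2686 0.3182] gap 0.153 F [-0.5195 -0.1573 -7.8809] j [-0.1877  0.3914 -0.5382  2.0181  0.2726  0.8016 -2.5569]
toolx [ 0.9948 -0.1019 -0.0014] toolz [-0.0012  0.0017 -1.    ] grasp [0.4179 0.2688 0.1632] tip [0.4178 0.2689 0.1452]
shift cm in tool axes [ 6.632  25.2432 -0.1275]
turn [-0.0016  0.0014  0.0009]
```

View pics/side2.png

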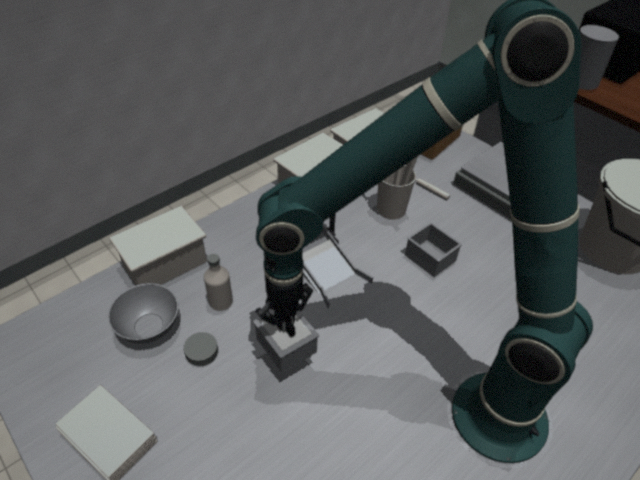

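The pan hangs level in the grip at side (287,345). The force reads about 7.9 N, which matches its weight. I'll carry it to the foot.

Emit:
arm_command --targets '[{"grip": 255,"tx": 0.4,"ty": 1.4,"tz": 0,"wx": 0,"wy": 0,"wz": 0},{"grip": 255,"tx": 0.8,"ty": 3.0,"tz": 0,"wx": 0,"wy": 0,"wz": 0},{"grip": 255,"tx": 0.8,"ty": 3.0,"tz": 0,"wx": 0,"wy": 0,"wz": 0},{"grip": 255,"tx": 0.8,"ty": 3.0,"tz": 0,"wx": 0,"wy": 0,"wz": 0},{"grip": 255,"tx": 0.8,"ty": 3.0,"tz": 0,"wx": 0,"wy": 0,"wz": 0},{"grip": 255,"tx": 0.8,"ty": 3.0,"tz": 0,"wx": 0,"wy": 0,"wz": 0},{"grip": 255,"tx": 0.8,"ty": 3.0,"tz": 0,"wx": 0,"wy": 0,"wz": 0},{"grip": 255,"tx": 0.8,"ty": 3.0,"tz": 0,"wx": 0,"wy": 0,"wz": 0},{"grip": 255,"tx": 0.6,"ty": 2.0,"tz": 0,"wx": 0,"wy": 0,"wz": 0},{"grip": 255,"tx": 0,"ty": 0.8,"tz": 0,"wx": 0,"wy": 0,"wz": 0}]'

```text
clock: 5.83
tcp_pos: [0.4599, 0.0079, 0.3178]
eef_rot: [-0.001, 0.999, -0.052, 0.0]
force: [-0.2, -0.2, -7.6]
finger_gap: 0.149
```

Emit:
arm_command --targets '[{"grip": 255,"tx": 0,"ty": 0,"tz": 1.0,"wx": 0,"wy": 0,"wz": 0},{"grip": 255,"tx": 0,"ty": 0,"tz": 1.0,"wx": 0,"wy": 0,"wz": 0},{"grip": 255,"tx": 0,"ty": 0,"tz": 0,"wx": 0,"wy": 0,"wz": 0},{"grip": 255,"tx": 0,"ty": 0,"tz": 0,"wx": 0,"wy": 0,"wz": 0}]'

```text
clock: 6.17
tcp_pos: [0.4588, 0.0133, 0.2971]
eef_rot: [-0.002, 0.999, -0.048, -0.001]
force: [0.2, 0.5, -7.6]
finger_gap: 0.153
```

Run:
```python
from h import *
a=np.radians(-5.9);c,s=np.cos(a),np.sin(a)
rel([.4583,.0107,.2492],np.array([[c,s,0],[s,-c,0],[0,0,-1]]))
for n in("top","side"): cv2.imwrite(f"pics/{n}3.png",grab_frame(n)[:,:,::-1])
s=cv2.imread("pics/side3.png");cv2.imwrite("pics/side3z.png",cv2.resize(s[180:380,230:430],(600,600),interpolation=cv2.INTER_CUBIC))
```

```text
t 6.1667 tcp [0.4588 0.0133 0.2971] gap 0.153 F [ 0.2333  0.5261 -7.6463] j [ 0.2934  0.3539 -0.4576  2.1206  0.229   0.716  -1.98  ]
toolx [ 0.9954 -0.0953 -0.0029] toolz [-0.0025  0.0039 -1.    ] grasp [0.4584 0.0139 0.1421] tip [0.4584 0.014  0.1241]
shift cm in tool axes [-0.0097  0.2825  4.7894]
turn [-0.0036  0.0029  0.0075]
```

View pics/side3z.png

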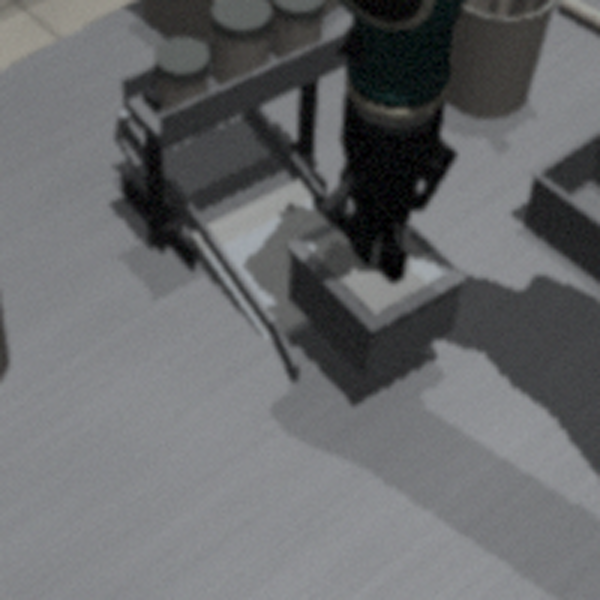

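View pics/top3.png

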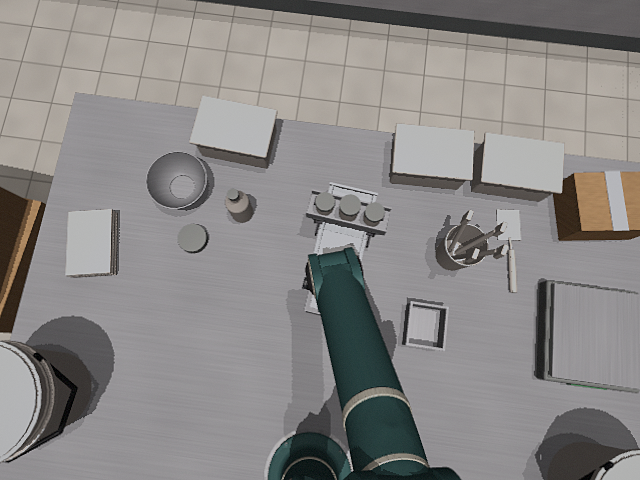

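The pan hovers in line with the lane, between the guide tips and in front of the foot. Now I'll lower it.

Emit:
arm_command --targets '[{"grip": 255,"tx": 0,"ty": 0.25,"tz": 1.2,"wx": -0.003,"wy": 0.003,"wz": 0.007},{"grip": 255,"tx": 0,"ty": 0,"tz": 1.2,"wx": 0,"wy": 0,"wz": 0},{"grip": 255,"tx": 0,"ty": 0,"tz": 1.2,"wx": 0,"wy": 0,"wz": 0},{"grip": 255,"tx": 0,"ty": 0,"tz": 0.7,"wx": 0,"wy": 0,"wz": 0},{"grip": 255,"tx": 0,"ty": 0,"tz": 0,"wx": 0,"wy": 0,"wz": 0},{"grip": 255,"tx": 0,"ty": 0,"tz": 0,"wx": 0,"wy": 0,"wz": 0}]'

```text
clock: 6.77
tcp_pos: [0.4595, 0.0099, 0.2553]
eef_rot: [-0.0, 0.999, -0.052, 0.001]
force: [-0.2, -0.1, -6.3]
finger_gap: 0.15
```

Run:
```python
from h import *
a=np.radians(-5.9);c,s=np.cos(a),np.sin(a)
rel([.4583,.0107,.2492],np.array([[c,s,0],[s,-c,0],[0,0,-1]]))
```

```text
t 6.7667 tcp [0.4595 0.0099 0.2553] gap 0.15 F [-0.1508 -0.1456 -6.2606] j [ 0.2581  0.427  -0.4148  2.1455  0.2925  0.619  -2.0383]
toolx [ 0.9946 -0.1042  0.0029] toolz [ 0.0029 -0.     -1.    ] grasp [0.4599 0.0099 0.1003] tip [0.46   0.0099 0.0823]
shift cm in tool axes [-0.1272 -0.0631  0.6095]
turn [-0.0003 -0.0029 -0.0014]
```

Emit:
arm_command --targets '[{"grip": 255,"tx": -0.1,"ty": 0,"tz": 0.3,"wx": 0,"wy": -0.002,"wz": 0},{"grip": 255,"tx": 0,"ty": 0,"tz": 0.2,"wx": 0,"wy": 0,"wz": 0},{"grip": 255,"tx": 0,"ty": 0,"tz": 0.1,"wx": 0,"wy": 0,"wz": 0},{"grip": 255,"tx": 0,"ty": 0,"tz": 0,"wx": 0,"wy": 0,"wz": 0}]'

```text
clock: 7.1
tcp_pos: [0.4584, 0.0096, 0.2493]
eef_rot: [-0.0, 0.999, -0.053, 0.001]
force: [0.0, 0.4, -9.0]
finger_gap: 0.141
```

Run:
```python
from h import *
a=np.radians(-5.9);c,s=np.cos(a),np.sin(a)
rel([.4583,.0107,.2492],np.array([[c,s,0],[s,-c,0],[0,0,-1]]))
```

```text
t 7.1 tcp [0.4584 0.0096 0.2493] gap 0.141 F [ 0.0382  0.3538 -8.9809] j [ 0.2535  0.437  -0.409   2.1503  0.3002  0.6063 -2.0457]
toolx [ 0.9945 -0.1051  0.0014] toolz [ 0.0014 -0.0001 -1.    ] grasp [0.4586 0.0096 0.0943] tip [0.4587 0.0096 0.0763]
shift cm in tool axes [-0.023  -0.1117  0.0085]
turn [-0.0001 -0.0014 -0.0023]
```

Emit:
arm_command --targets '[{"grip": 255,"tx": 0,"ty": 0,"tz": 0.1,"wx": 0,"wy": 0,"wz": 0},{"grip": 255,"tx": 0,"ty": 0,"tz": 0.1,"wx": 0,"wy": 0,"wz": 0},{"grip": 255,"tx": 0,"ty": 0,"tz": 0,"wx": 0,"wy": 0,"wz": 0},{"grip": 255,"tx": 0,"ty": 0,"tz": 0,"wx": 0,"wy": 0,"wz": 0}]'

```text
clock: 7.43
tcp_pos: [0.4584, 0.0098, 0.2491]
eef_rot: [0.001, 0.999, -0.053, 0.001]
force: [-7.4, 0.4, 15.6]
finger_gap: 0.151
```

Emit:
arm_command --targets '[{"grip": 255,"tx": 0,"ty": 0,"tz": -0.1,"wx": 0,"wy": 0,"wz": 0},{"grip": 150,"tx": 0,"ty": 0,"tz": 0,"wx": 0,"wy": 0,"wz": 0},{"grip": 0,"tx": 0,"ty": 0,"tz": 0,"wx": 0,"wy": 0,"wz": 0},{"grip": 0,"tx": 0,"ty": 0,"tz": 0,"wx": 0,"wy": 0,"wz": 0},{"grip": 0,"tx": 0,"ty": 0,"tz": 0,"wx": 0,"wy": 0,"wz": 0},{"grip": 0,"tx": 0,"ty": 0,"tz": 0,"wx": 0,"wy": 0,"wz": 0}]'

```text
clock: 7.93
tcp_pos: [0.4586, 0.0096, 0.2483]
eef_rot: [-0.0, 0.999, -0.053, 0.001]
force: [0.5, -0.1, -0.1]
finger_gap: 0.845
```

Emit:
arm_command --targets '[{"grip": 0,"tx": 0,"ty": 0,"tz": -1.5,"wx": 0,"wy": 0,"wz": 0},{"grip": 0,"tx": 0,"ty": 0,"tz": -3,"wx": 0,"wy": 0,"wz": 0},{"grip": 0,"tx": 0,"ty": 0,"tz": -3,"wx": 0,"wy": 0,"wz": 0},{"grip": 0,"tx": 0,"ty": 0,"tz": -1.5,"wx": 0,"wy": 0,"wz": 0},{"grip": 0,"tx": 0,"ty": 0,"tz": 0,"wx": 0,"wy": 0,"wz": 0}]'

```text
clock: 8.35
tcp_pos: [0.4595, 0.0098, 0.3415]
eef_rot: [0.0, 0.999, -0.053, 0.004]
force: [0.1, 0.4, -0.4]
finger_gap: 0.999
```

Run:
```python
from h import *
rel(None)
for n in("top","side"): cv2.imwrite(f"pics/{n}4.png",grab_frame(n)[:,:,::-1])
s=cv2.imread("pics/side4.png");cv2.imwrite("pics/side4z.png",cv2.resize(s[180:380,230:430],(600,600),interpolation=cv2.INTER_CUBIC))
# fit kinematics quickly
import json
from scipy.optimize import least_squares
D=[json.loads(l) for l in open("log.txt")]
J=np.array([d[0] for d in D]);P=np.array([d[1] for d in D])
Q=R.from_quat(np.array([[d[2][1],d[2][2],d[2][3],d[2][0]] for d in D]))
print(len(D))
def fk(j,p,sg=(-1,1,-1,1,-1,1,-1)):
    h,a,b,c,oa,oc=p
    T=R.from_euler('z',sg[0]*j[0]);pos=np.array([0,0,h])
    T=T*R.from_euler('y',j[1]);T=T*R.from_euler('z',sg[2]*j[2]);pos=pos+T.apply([oa,0,a])
    T=T*R.from_euler('y',j[3]);pos=pos+T.apply([-oa,0,0]);T=T*R.from_euler('z',sg[4]*j[4]);pos=pos+T.apply([0,0,b])
    T=T*R.from_euler('y',j[5]);T=T*R.from_euler('z',sg[6]*j[6]);pos=pos+T.apply([0,0,c])
    return pos,T
def res(p,sg):return np.concatenate([fk(j,p,sg)[0]-q for j,q in zip(J,P)])
import itertools
for sg in itertools.product((-1,1),repeat=3):
    s7=(sg[0],1,sg[1],1,sg[2],1,1)
    r=least_squares(res,[.3,.4,.4,.12,0,0],args=(s7,));print(s7,r.cost,r.x, np.sqrt(2*r.cost/len(D)))
```

```text
t 8.35 tcp [0.4595 0.0098 0.3415] gap 0.999 F [ 0.0836  0.3825 -0.3522] j [ 0.3305  0.2787 -0.4839  2.0884  0.1807  0.8054 -1.9385]
toolx [ 0.9944 -0.1052  0.008 ] toolz [ 0.008  -0.0005 -1.    ] grasp [0.4608 0.0098 0.1865] tip [0.4609 0.0098 0.1685]
12
(-1, 1, -1, 1, -1, 1, 1) 0.002567312589531697 [-0.2087  0.6495  0.4677 -0.2643 -0.032   0.    ] 0.02068539174365852
(-1, 1, -1, 1, 1, 1, 1) 0.001708375930768022 [ 0.0839  0.5534  0.4793 -0.0659 -0.0167  0.    ] 0.016873924315187333
(-1, 1, 1, 1, -1, 1, 1) 0.056374931545404176 [-0.7389  0.9063  0.5594 -0.7247 -0.2069  0.    ] 0.09693204797296934
(-1, 1, 1, 1, 1, 1, 1) 0.15882946585559643 [-5.7208  1.9478  0.4213 -4.6739 -0.3666  0.    ] 0.1627008839637923
(1, 1, -1, 1, -1, 1, 1) 0.7469359301493128 [-3.4208 -1.1958 -0.9958 -3.8857  0.8795  0.    ] 0.3528304432607143
(1, 1, -1, 1, 1, 1, 1) 0.6667796577498079 [ 0.7375 -2.1181 -0.8752 -0.6403  1.0218  0.    ] 0.33336157990731524
(1, 1, 1, 1, -1, 1, 1) 0.4115815595964375 [ 0.3817 -2.6834 -0.7577 -1.6474  1.0346  0.    ] 0.26191014985946276
(1, 1, 1, 1, 1, 1, 1) 0.9460474535773874 [-8.2636 -0.2927 -1.0562 -7.9392  0.6582  0.    ] 0.3970825803233268
```

View pics/side4z.png

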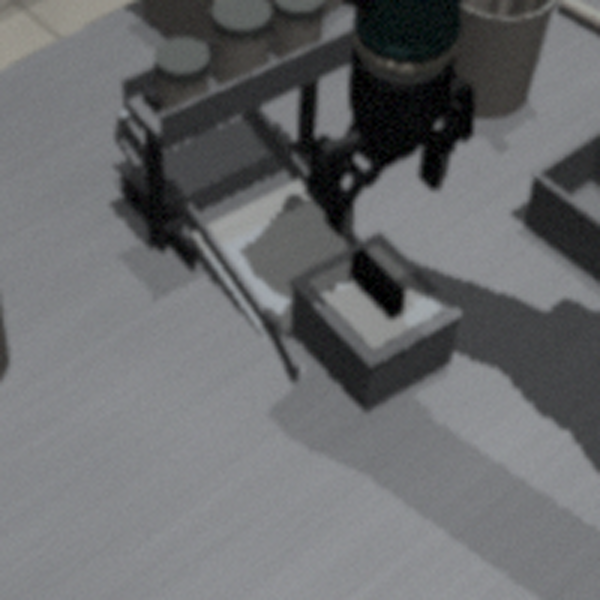

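```bash
cat > kin.py <<'E'
from h import *
import json, itertools
from scipy.optimize import least_squares
D=[json.loads(l) for l in open("log.txt")]
J=np.array([d[0] for d in D]);P=np.array([d[1] for d in D])
Q=[R.from_quat([d[2][1],d[2][2],d[2][3],d[2][0]]) for d in D]
def fk(j,p,sg):
    pos=np.array([0,0,p[0]]);T=R.from_euler('z',sg[0]*j[0]+p[9])
    T=T*R.from_euler('y',j[1]);pos=pos+T.apply([0,p[1],0]);T=T*R.from_euler('z',sg[1]*j[2]);pos=pos+T.apply([p[2],p[3],p[4]])
    T=T*R.from_euler('y',j[3]);T=T*R.from_euler('z',sg[2]*j[4]);pos=pos+T.apply([p[5],p[6],p[7]])
    T=T*R.from_euler('y',j[5]);pos=pos+T.apply([p[11],p[12],0]);T=T*R.from_euler('z',sg[3]*j[6]+p[10]);pos=pos+T.apply([0,0,p[8]])
    return pos,T
def res(p,sg):
    r=[]
    for j,q,o in zip(J,P,Q):
        a,T=fk(j,p,sg);r+=list(a-q)+list((T.inv()*o).as_rotvec()*.3)
    return np.array(r+list(np.array(p)[[1,2,3,5,6,11,12]]*.005))
def fit():
    best=None
    for sg in itertools.product((-1,1),repeat=4):
      for y in (0,np.pi):
       for y7 in(0,np.pi):
        r=least_squares(res,[.3,0,0,0,.4,0,0,.4,.12,y,y7,0,0],args=(sg,))
        if best is None or r.cost<best[0]:best=(r.cost,sg,r.x)
    return best
if __name__=="__main__":
    b=fit();print(b);print(np.abs(res(b[2],b[1])).max())
E
python3 kin.py
```

```text
(np.float64(1.0659832615143327e-08), (-1, -1, -1, -1), array([ 0.306 , -0.0289, -0.    , -0.0042,  0.5206,  0.    , -0.0002,
        0.4725,  0.1398, -0.    ,  1.5708, -0.    , -0.0002]))
0.00014447779972329118
```

```bash
cat > ik.py <<'E'
from kin import *
B=None
LO=np.array([-2.53,-.31,-1.57,.28,-1.29,.15,-2.92]);HI=np.array([2.53,2.02,1.55,2.44,4.43,1.84,2.92])
O=np.array([.518,.0045,0]);YAW=np.radians(-5.9);Rs=R.from_euler('z',YAW)
def Rtool(th,flip=1):
    z=np.array([np.sin(th),0,-np.cos(th)]);x=flip*np.array([np.cos(th),0,np.sin(th)]);y=np.cross(z,x)
    return Rs.as_matrix()@np.c_[x,y,z]
def tcp_for(cx,cz,th,back=.173,fw=.011,y=0):
    # contact corner at stand (cx,y,cz)
    z=np.array([np.sin(th),0,-np.cos(th)]);x=np.array([np.cos(th),0,np.sin(th)])
    return O+Rs.apply(np.array([cx,y,cz])-fw*x-back*z)
def ik(pos,M,seed,par):
    sg,p=par;Rt=R.from_matrix(M)
    f=lambda j:(lambda a,T:np.r_[a-pos,.3*(T.inv()*Rt).as_rotvec(),1e-4*(j-seed)])(*fk(j,p,sg))
    m=.03;r=least_squares(f,np.clip(seed,LO+m+.01,HI-m-.01),bounds=(LO+m,HI-m));e=np.abs(r.fun[:6]).max();return r.x,e
E
python3 - <<'E'
from ik import *
b=fit();par=(b[1],b[2])
s0=robot.sense()["joints"]
for flip in(1,-1):
  for deg in(0,10,20,25,30,35,40):
    out=[]
    for cx,cz in((-.128,.03),(-.08,.03),(-.01,.03),(.05,.046),(.118,.063)):
        th=np.radians(deg);best=9
        for k in range(4):
            sd=s0+np.array([0,0,0,0,0,0,0])+(k>0)*np.random.default_rng(k).normal(0,.4,7)
            if flip<0: sd[6]+=np.pi
            x,e=ik(tcp_for(cx,cz,th),Rtool(th,flip),sd,par)
            if e<best:best=e;bx=x
            if best<1e-3:break
        out.append((round(best*1000,1),bx.round(2).tolist() if deg in(25,35) else ''))
    print(flip,deg,out)
E
```

```text
1 0 [(np.float64(0.0), ''), (np.float64(0.0), ''), (np.float64(0.0), ''), (np.float64(0.0), ''), (np.float64(0.0), '')]
1 10 [(np.float64(10.1), ''), (np.float64(0.0), ''), (np.float64(0.0), ''), (np.float64(0.0), ''), (np.float64(0.0), '')]
1 20 [(np.float64(48.7), ''), (np.float64(26.7), ''), (np.float64(14.1), ''), (np.float64(0.0), ''), (np.float64(0.0), '')]
1 25 [(np.float64(66.2), [0.38, 0.43, -0.61, 2.41, 1.15, 0.31, -2.89]), (np.float64(47.8), [0.06, 0.39, -0.25, 2.41, 1.11, 0.18, -2.89]), (np.float64(37.1), [0.05, 0.45, -0.2, 2.32, 1.14, 0.18, -2.89]), (np.float64(19.0), [0.06, 0.49, -0.19, 2.22, 1.17, 0.18, -2.89]), (np.float64(0.0), [0.06, 0.54, -0.18, 2.09, 1.12, 0.18, -2.82])]
1 30 [(np.float64(82.6), ''), (np.float64(69.2), ''), (np.float64(60.0), ''), (np.float64(43.1), ''), (np.float64(23.0), '')]
1 35 [(np.float64(97.8), [0.36, 0.39, -0.57, 2.41, 1.17, 0.26, -2.89]), (np.float64(90.7), [0.1, 0.36, -0.28, 2.41, 1.13, 0.18, -2.89]), (np.float64(82.9), [0.02, 0.39, -0.18, 2.35, 1.14, 0.18, -2.89]), (np.float64(67.3), [0.05, 0.45, -0.18, 2.25, 1.18, 0.18, -2.89]), (np.f
[... 768 characters left out ...]
64(0.0), [0.52, 0.65, -0.75, 2.22, 1.71, 0.48, -0.16]), (np.float64(0.0), [0.06, 0.54, -0.18, 2.09, 1.12, 0.18, 0.32])]
-1 30 [(np.float64(87.7), ''), (np.float64(49.3), ''), (np.float64(0.0), ''), (np.float64(0.0), ''), (np.float64(0.0), '')]
-1 35 [(np.float64(105.9), [0.85, 1.63, -1.54, 2.41, 2.11, 1.69, -0.07]), (np.float64(68.0), [0.91, 1.64, -1.54, 2.41, 2.16, 1.64, -0.02]), (np.float64(9.2), [0.96, 1.64, -1.54, 2.41, 2.24, 1.59, 0.04]), (np.float64(0.0), [0.78, 0.93, -1.1, 2.31, 2.12, 0.89, -0.35]), (np.float64(0.0), [0.7, 0.85, -1.0, 2.17, 2.01, 0.73, -0.26])]
-1 40 [(np.float64(121.2), ''), (np.float64(84.5), ''), (np.float64(26.0), ''), (np.float64(0.0), ''), (np.float64(0.0), '')]
```

Run:
```python
from ik import *
b=fit();par=(b[1],b[2])
rng=np.random.default_rng(0)
for flip in(1,-1):
  for deg in(20,25,30,35,40):
    out=[]
    for cx,cz in((-.128,.03),(-.08,.03),(-.01,.03),(.05,.046),(.118,.063)):
        th=np.radians(deg);best=(9,None)
        for k in range(12):
            j7=rng.uniform(-2.5,2.5)
            sd=np.array([rng.uniform(-.6,.6),.4,rng.uniform(-.6,.6),2.3,3.14+rng.uniform(-.5,.5),.3,j7])
            x,e=ik(tcp_for(cx,cz,th),Rtool(th,flip),sd,par)
            if e<best[0]:best=(e,x)
            if e<1e-3:break
        out.append((round(best[0]*1000,1),best[1].round(2).tolist() if 1 else ''))
    print(flip,deg,*out,sep="\n ")
```

```text
1
 20
 (np.float64(48.7), [0.41, 0.45, -0.65, 2.41, 1.14, 0.34, -2.89])
 (np.float64(13.5), [0.68, 0.71, -0.99, 2.41, 1.73, 0.65, 2.89])
 (np.float64(0.0), [0.07, 0.49, -0.23, 2.33, 1.64, 0.18, 2.89])
 (np.float64(0.0), [0.23, 0.54, -0.39, 2.18, 1.2, 0.28, -2.89])
 (np.float64(0.0), [0.57, 0.73, -0.83, 2.0, 1.27, 0.58, -2.79])
1
 25
 (np.float64(66.2), [0.38, 0.43, -0.61, 2.41, 1.15, 0.31, -2.89])
 (np.float64(31.4), [0.81, 0.94, -1.2, 2.41, 1.84, 0.93, 2.89])
 (np.float64(0.0), [-0.07, 0.49, -0.09, 2.39, 2.42, 0.22, 2.07])
 (np.float64(0.0), [-0.56, 0.55, 0.54, 2.29, 4.33, 0.18, 0.1])
 (np.float64(0.0), [0.13, 0.55, -0.26, 2.09, 1.21, 0.22, -2.89])
1
 30
 (np.float64(82.6), [0.36, 0.41, -0.58, 2.41, 1.16, 0.28, -2.89])
 (np.float64(50.4), [0.84, 1.12, -1.29, 2.41, 1.96, 1.13, 2.89])
 (np.float64(0.0), [0.42, 0.63, -0.66, 2.41, 2.21, 0.55, 2.41])
 (np.float64(0.0), [-0.18, 0.51, 0.07, 2.32, 2.74, 0.21, 1.76])
 (np.float64(0.0), [-0.52, 0.59, 0.52, 2.19, 4.2, 0.18, 0.23])
1
 35
 (np.float64(97.8), [0.36, 0.39, -0.57, 2.41, 1.17, 0.26, -2.89])
 (np.float64(68.6), [0.84, 1.26, -1.33, 2.
[... 1490 characters left out ...]
4, -0.15, 2.15, 1.95, 0.18, -0.52])
-1
 35
 (np.float64(105.9), [0.85, 1.63, -1.54, 2.41, 2.11, 1.69, -0.07])
 (np.float64(68.0), [0.91, 1.64, -1.54, 2.41, 2.16, 1.64, -0.02])
 (np.float64(9.2), [0.96, 1.64, -1.54, 2.41, 2.24, 1.59, 0.04])
 (np.float64(0.0), [0.64, 0.78, -0.91, 2.32, 2.17, 0.72, -0.52])
 (np.float64(0.0), [-1.07, 1.28, 1.4, 2.26, 4.21, 1.02, 2.89])
-1
 40
 (np.float64(121.2), [0.82, 1.78, -1.53, 2.41, 2.3, 1.81, -0.03])
 (np.float64(84.5), [0.9, 1.78, -1.54, 2.41, 2.34, 1.74, 0.04])
 (np.float64(26.0), [0.96, 1.76, -1.54, 2.41, 2.39, 1.66, 0.09])
 (np.float64(0.0), [-0.14, 0.57, -0.01, 2.41, 2.82, 0.54, -1.48])
 (np.float64(0.0), [-0.15, 0.57, 0.05, 2.26, 2.83, 0.39, -1.47])
```

```bash
cat > sim.py <<'E'
from ik import *
b=fit();par=(b[1],b[2])
j=robot.sense()["joints"].copy(); j[6]+=np.pi
lx=[-.15,-.12,-.08,-.01,.05,.118]; ld=[3,5,14,28,37,40]
prev=j
for cx in np.r_[-.127,np.arange(-.12,.119,.01)]:
    cz=.03 if cx<-.01 else .03+(cx+.01)*np.tan(np.radians(15))
    th=np.radians(np.interp(cx,lx,ld))
    x,e=ik(tcp_for(cx,cz,th),Rtool(th,-1),prev,par)
    print(round(cx,3),round(np.degrees(th),1),"err",round(e*1000,1),x.round(2),"dmax",np.abs(x-prev).max().round(2));prev=x
E
python3 sim.py
```

```text
-0.127 4.5 err 0.0 [ 0.05  0.41 -0.23  2.4   0.4   0.29  0.93] dmax 0.51
-0.12 5.0 err 0.0 [ 0.05  0.41 -0.22  2.39  0.4   0.29  0.93] dmax 0.01
-0.11 7.2 err 0.0 [ 0.    0.41 -0.17  2.4   0.44  0.24  0.9 ] dmax 0.05
-0.1 9.5 err 0.0 [-0.06  0.41 -0.11  2.41  0.47  0.19  0.86] dmax 0.06
-0.09 11.7 err 0.0 [ 0.03  0.42 -0.2   2.41  0.84  0.18  0.5 ] dmax 0.37
-0.08 14.0 err 0.0 [ 0.07  0.43 -0.25  2.41  1.16  0.18  0.18] dmax 0.32
-0.07 16.0 err 0.0 [ 0.11  0.45 -0.3   2.41  1.43  0.2  -0.07] dmax 0.27
-0.06 18.0 err 0.0 [ 0.16  0.47 -0.35  2.41  1.64  0.23 -0.27] dmax 0.21
-0.05 20.0 err 0.0 [ 0.21  0.49 -0.42  2.4   1.8   0.28 -0.42] dmax 0.16
-0.04 22.0 err 0.0 [ 0.26  0.51 -0.47  2.4   1.92  0.32 -0.52] dmax 0.12
-0.03 24.0 err 0.0 [ 0.3   0.54 -0.52  2.4   2.01  0.37 -0.59] dmax 0.09
-0.02 26.0 err 0.0 [ 0.33  0.56 -0.55  2.4   2.09  0.42 -0.66] dmax 0.08
-0.01 28.0 err 0.0 [ 0.36  0.59 -0.58  2.39  2.16  0.47 -0.71] dmax 0.07
-0.0 29.5 err 0.0 [ 0.37  0.6  -0.59  2.39  2.19  0.49 -0.73] dmax 0.04
0.01 31.0 err 0.0 [ 0.38  0.61 -0.6   2.38  2.23  0.52 -0.75] dmax 0.03
0.02 32.5 err 0.0 [ 0.39  0.62 -0.61  2.37  2.26  0.54 -0.77] dmax 0.03
0.03 34.0 err 0.0 [ 0.4   0.63 -0.62  2.36  2.29  0.57 -0.79] dmax 0.03
0.04 35.5 err 0.0 [ 0.41  0.64 -0.63  2.36  2.32  0.59 -0.8 ] dmax 0.03
0.05 37.0 err 0.0 [ 0.42  0.66 -0.64  2.35  2.35  0.62 -0.82] dmax 0.03
0.06 37.4 err 0.0 [ 0.41  0.66 -0.63  2.33  2.35  0.61 -0.81] dmax 0.02
0.07 37.9 err 0.0 [ 0.41  0.66 -0.63  2.31  2.35  0.6  -0.8 ] dmax 0.02
0.08 38.3 err 0.0 [ 0.41  0.66 -0.62  2.3   2.34  0.59 -0.79] dmax 0.02
0.09 38.8 err 0.0 [ 0.41  0.66 -0.62  2.28  2.34  0.58 -0.78] dmax 0.02
0.1 39.2 err 0.0 [ 0.41  0.66 -0.61  2.26  2.34  0.58 -0.77] dmax 0.02
0.11 39.6 err 0.0 [ 0.4   0.66 -0.61  2.24  2.34  0.57 -0.76] dmax 0.02
```

Emit:
arm_command --targets '[{"grip": 128,"tx": 0,"ty": 0,"tz": -1,"wx": 0,"wy": 0,"wz": -0.121},{"grip": 128,"tx": 0,"ty": 0,"tz": -1,"wx": 0,"wy": 0,"wz": -0.121},{"grip": 128,"tx": 0,"ty": 0,"tz": 0,"wx": 0,"wy": 0,"wz": -0.121},{"grip": 128,"tx": 0,"ty": 0,"tz": 0,"wx": 0,"wy": 0,"wz": -0.121},{"grip": 128,"tx": 0,"ty": 0,"tz": 0,"wx": 0,"wy": 0,"wz": -0.121},{"grip": 128,"tx": 0,"ty": 0,"tz": 0,"wx": 0,"wy": 0,"wz": -0.121},{"grip": 128,"tx": 0,"ty": 0,"tz": 0,"wx": 0,"wy": 0,"wz": -0.121},{"grip": 128,"tx": 0,"ty": 0,"tz": 0,"wx": 0,"wy": 0,"wz": -0.121},{"grip": 128,"tx": 0,"ty": 0,"tz": 0,"wx": 0,"wy": 0,"wz": -0.121},{"grip": 128,"tx": 0,"ty": 0,"tz": 0,"wx": 0,"wy": 0,"wz": -0.121}]'

```text
clock: 9.28
tcp_pos: [0.4578, 0.0095, 0.3566]
eef_rot: [-0.001, 0.85, 0.527, -0.001]
force: [0.4, 0.5, 0.8]
finger_gap: 0.502
```

Emit:
arm_command --targets '[{"grip": 128,"tx": 0,"ty": 0,"tz": 0,"wx": 0,"wy": 0,"wz": -0.121},{"grip": 128,"tx": 0,"ty": 0,"tz": 0,"wx": 0,"wy": 0,"wz": -0.121},{"grip": 128,"tx": 0,"ty": 0,"tz": 0,"wx": 0,"wy": 0,"wz": -0.121},{"grip": 128,"tx": 0,"ty": 0,"tz": 0,"wx": 0,"wy": 0,"wz": -0.121},{"grip": 128,"tx": 0,"ty": 0,"tz": 0,"wx": 0,"wy": 0,"wz": -0.121},{"grip": 128,"tx": 0,"ty": 0,"tz": 0,"wx": 0,"wy": 0,"wz": -0.121},{"grip": 128,"tx": 0,"ty": 0,"tz": 0,"wx": 0,"wy": 0,"wz": -0.121},{"grip": 128,"tx": 0,"ty": 0,"tz": 0,"wx": 0,"wy": 0,"wz": -0.121},{"grip": 128,"tx": 0,"ty": 0,"tz": 0,"wx": 0,"wy": 0,"wz": -0.121},{"grip": 128,"tx": 0,"ty": 0,"tz": 0,"wx": 0,"wy": 0,"wz": -0.121}]'

```text
clock: 10.12
tcp_pos: [0.4578, 0.0094, 0.3568]
eef_rot: [-0.001, 0.399, 0.917, 0.0]
force: [-0.9, -0.2, 0.9]
finger_gap: 0.496
```

Emit:
arm_command --targets '[{"grip": 128,"tx": 0,"ty": 0,"tz": 0,"wx": 0,"wy": 0,"wz": -0.121},{"grip": 128,"tx": 0,"ty": 0,"tz": 0,"wx": 0,"wy": 0,"wz": -0.121},{"grip": 128,"tx": 0,"ty": 0,"tz": 0,"wx": 0,"wy": 0,"wz": -0.121},{"grip": 128,"tx": 0,"ty": 0,"tz": 0,"wx": 0,"wy": 0,"wz": -0.121},{"grip": 128,"tx": 0,"ty": 0,"tz": 0,"wx": 0,"wy": 0,"wz": -0.121},{"grip": 128,"tx": 0,"ty": 0,"tz": 0,"wx": 0,"wy": 0,"wz": -0.121},{"grip": 128,"tx": 0,"ty": 0,"tz": 0,"wx": 0,"wy": 0,"wz": 0}]'

```text
clock: 10.7
tcp_pos: [0.4578, 0.0093, 0.3567]
eef_rot: [-0.001, 0.049, 0.999, 0.001]
force: [-0.9, 0.2, -0.5]
finger_gap: 0.5
```

```bash
cat >> ik.py <<'E'
def plan(cx,cz,deg,flip=-1):
    th=np.radians(deg);M=Rtool(th,flip);s,r,p=st()
    t=tcp_for(cx,cz,th);Mc=r.as_matrix()
    # current contact in stand frame
    zz=Mc[:,2];f=np.cross(np.array([-zz[1],zz[0],0]),zz);fwd=Mc[:,0]*flip
    c=Rs.inv().apply(p+.173*zz+.011*fwd-O);zs=Rs.inv().apply(zz)
    print("t",round(s["clock"],2),"F",s["force"].round(1),"Fstand",Rs.inv().apply(s["force"]).round(1),"j",s["joints"].round(2),"gap",round(s["finger_gap"],2))
    print("contact now (stand)",c,"lean",np.degrees(np.arctan2(zs[0],-zs[2])).round(2),"side",np.degrees(zs[1]).round(2))
    print("shift(tool cm)",Mc.T@(t-p)*100,"turn",(r.inv()*R.from_matrix(M)).as_rotvec())
E
python3 - <<'E'
from ik import *
plan(-.13,.13,4)
cv2.imwrite("pics/top5.png",grab_frame("top")[:,:,::-1])
E
```

```text
t 10.7 F [-0.9  0.2 -0.5] Fstand [-0.9  0.1 -0.5] j [ 0.85  0.46 -1.14  2.05  0.52  0.95  0.91] gap 0.5
contact now (stand) [-0.0497 -0.001   0.1837] lean -0.11 side 0.11
shift(tool cm) [9.2576 0.1754 5.5096] turn [ 0.0022 -0.0717  0.0052]
```

Emit:
arm_command --targets '[{"grip": 128,"tx": 2,"ty": 0.04,"tz": 0,"wx": 0,"wy": -0.018,"wz": 0},{"grip": 128,"tx": 2,"ty": 0.04,"tz": 0,"wx": 0,"wy": -0.018,"wz": 0},{"grip": 128,"tx": 2,"ty": 0.04,"tz": 0,"wx": 0,"wy": -0.018,"wz": 0.005},{"grip": 128,"tx": 2,"ty": 0.04,"tz": 0,"wx": 0,"wy": -0.018,"wz": 0},{"grip": 128,"tx": 1.2,"ty": 0.04,"tz": 0,"wx": 0,"wy": 0,"wz": 0},{"grip": 128,"tx": 0,"ty": 0,"tz": 0,"wx": 0,"wy": 0,"wz": 0}]'

```text
clock: 11.25
tcp_pos: [0.3646, 0.0211, 0.354]
eef_rot: [0.035, 0.054, 0.998, -0.003]
force: [-0.1, -0.6, -1.0]
finger_gap: 0.498
```

Run:
```python
from ik import *
plan(-.128,.03,4)
```

```text
t 11.25 F [-0.1 -0.6 -1. ] Fstand [-0.1 -0.6 -1. ] j [ 1.07  0.26 -1.32  2.26  0.4   0.79  0.95] gap 0.5
contact now (stand) [-0.1312  0.0002  0.1822] lean 4.03 side -0.16
shift(tool cm) [ 0.7431 -0.0369 15.2089] turn [-0.0028  0.0006 -0.0051]
```

Emit:
arm_command --targets '[{"grip": 128,"tx": 0.12,"ty": 0,"tz": 2.2,"wx": -0.002,"wy": 0,"wz": -0.005},{"grip": 128,"tx": 0.12,"ty": 0,"tz": 2.2,"wx": 0,"wy": 0,"wz": 0},{"grip": 128,"tx": 0.12,"ty": 0,"tz": 2.2,"wx": 0,"wy": 0,"wz": 0},{"grip": 128,"tx": 0.12,"ty": 0,"tz": 2.2,"wx": 0,"wy": 0,"wz": 0},{"grip": 128,"tx": 0,"ty": 0,"tz": 0,"wx": 0,"wy": 0,"wz": 0}]'

```text
clock: 11.67
tcp_pos: [0.3681, 0.0209, 0.2641]
eef_rot: [0.033, 0.051, 0.998, -0.0]
force: [-1.1, -0.9, 0.0]
finger_gap: 0.499
```

Run:
```python
from ik import *
plan(-.128,.03,4)
```

```text
t 11.67 F [-1.1 -0.9  0. ] Fstand [-1. -1.  0.] j [ 0.74  0.43 -1.    2.33  0.7   0.61  0.67] gap 0.5
contact now (stand) [-0.1282  0.0014  0.0922] lean 3.83 side 0.16
shift(tool cm) [ 0.445  -0.1091  6.2079] turn [ 0.0028 -0.003   0.0007]
```

Emit:
arm_command --targets '[{"grip": 128,"tx": 0.15,"ty": -0.05,"tz": 2,"wx": 0,"wy": 0,"wz": 0},{"grip": 128,"tx": 0.15,"ty": -0.05,"tz": 2,"wx": 0,"wy": 0,"wz": 0},{"grip": 128,"tx": 0.15,"ty": 0,"tz": 2,"wx": 0,"wy": 0,"wz": 0},{"grip": 128,"tx": 0,"ty": 0,"tz": 0.2,"wx": 0,"wy": 0,"wz": 0},{"grip": 128,"tx": 0,"ty": 0,"tz": 0,"wx": 0,"wy": 0,"wz": 0}]'

```text
clock: 12.08
tcp_pos: [0.3691, 0.0205, 0.2048]
eef_rot: [0.036, 0.05, 0.998, -0.001]
force: [0.8, -1.4, -0.9]
finger_gap: 0.496
```

Run:
```python
from ik import *
plan(-.08,.03,12)
for n in("top","side"): cv2.imwrite(f"pics/{n}6.png",grab_frame(n)[:,:,::-1])
s=cv2.imread("pics/side6.png");cv2.imwrite("pics/side6z.png",cv2.resize(s[180:400,250:470],(600,600),interpolation=cv2.INTER_CUBIC))
```

```text
t 12.08 F [ 0.8 -1.4 -0.9] Fstand [ 1.  -1.3 -0.9] j [ 0.55  0.53 -0.79  2.37  0.93  0.49  0.45] gap 0.5
contact now (stand) [-0.1264  0.001   0.033 ] lean 4.12 side 0.13
shift(tool cm) [-2.2421 -0.0647  0.9508] turn [ 0.0025 -0.1375  0.0019]
```

View pics/side6z.png

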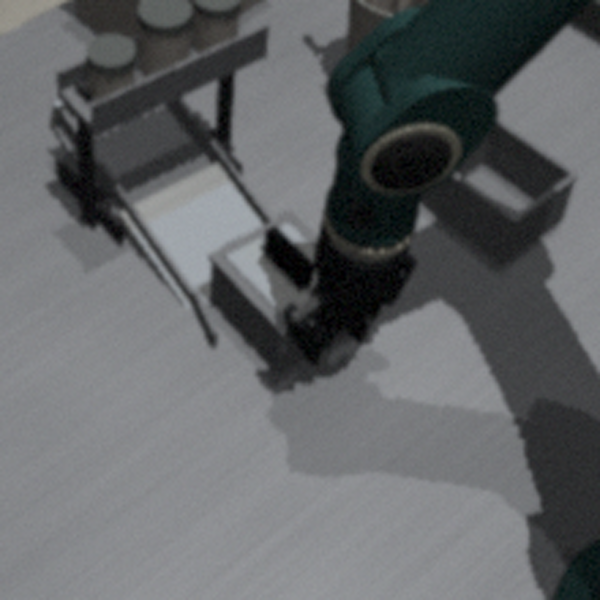

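```bash
cat >> ik.py <<'E'
LX=[-.15,-.12,-.08,-.01,.05,.118];LD=[3,5,13,28,37,40]
ZX=[-.2,-.01,.118,.13];ZZ=[.045,.045,.065,.068]
def rows(cxs,lean=None,y=0):
    s,r,p=st();Mc=r.as_matrix()
    plan(cxs[-1],np.interp(cxs[-1],ZX,ZZ),np.interp(cxs[-1],LX,LD))
    for cx in cxs:
        d=np.interp(cx,LX,LD) if lean is None else lean
        th=np.radians(d);t=tcp_for(cx,np.interp(cx,ZX,ZZ),th,y=y);M=Rtool(th,-1)
        sh=(Mc.T@(t-p)*100).round(2);w=R.from_matrix(Mc.T@M).as_rotvec().round(3)
        print(round(cx,3),"t",sh,"w",w)
        p=p+Mc@sh/100;Mc=Mc@R.from_rotvec(w).as_matrix()
E
python3 - <<'E'
from ik import *
rows([-.126,-.122,-.117,-.11,-.10,-.09,-.08])
E
```

```text
t 12.18 F [ 0.  -0.5  0.2] Fstand [ 0.1 -0.5  0.2] j [ 0.55  0.53 -0.8   2.37  0.93  0.49  0.45] gap 0.5
contact now (stand) [-0.1256  0.001   0.0341] lean 4.28 side 0.14
shift(tool cm) [-2.0154 -0.0555 -0.3827] turn [ 0.0027 -0.1522  0.0015]
-0.126 t [ 0.06 -0.05 -1.09] w [ 0.003 -0.006  0.002]
-0.122 t [-0.32 -0.    0.04] w [-0.    -0.004 -0.   ]
-0.117 t [-0.28  0.    0.06] w [-0.    -0.013 -0.   ]
-0.11 t [-0.27  0.    0.1 ] w [-0.    -0.025 -0.   ]
-0.1 t [-0.39  0.    0.17] w [-0.    -0.034 -0.   ]
-0.09 t [-0.39  0.    0.21] w [-0.    -0.035 -0.   ]
-0.08 t [-0.37  0.    0.24] w [-0.    -0.035 -0.   ]
```

Emit:
arm_command --targets '[{"grip": 128,"tx": 0.06,"ty": -0.05,"tz": -1.09,"wx": 0.003,"wy": -0.006,"wz": 0.002},{"grip": 128,"tx": -0.32,"ty": 0,"tz": 0.04,"wx": 0,"wy": -0.004,"wz": 0},{"grip": 128,"tx": -0.28,"ty": 0,"tz": 0.06,"wx": 0,"wy": -0.013,"wz": 0},{"grip": 128,"tx": -0.27,"ty": 0,"tz": 0.1,"wx": 0,"wy": -0.025,"wz": 0},{"grip": 128,"tx": 0,"ty": 0,"tz": 0,"wx": 0,"wy": 0,"wz": 0}]'

```text
clock: 12.6
tcp_pos: [0.376, 0.0184, 0.2145]
eef_rot: [0.061, 0.052, 0.997, -0.004]
force: [-0.1, -0.9, -0.5]
finger_gap: 0.499
```

Run:
```python
from ik import *
rows([-.10,-.09,-.08,-.07])
```

```text
t 12.6 F [-0.1 -0.9 -0.5] Fstand [-0.  -0.9 -0.5] j [ 0.54  0.5  -0.79  2.36  0.96  0.47  0.43] gap 0.5
contact now (stand) [-0.1107 -0.001   0.0442] lean 7.02 side -0.09
shift(tool cm) [-1.6131  0.0758  0.7422] turn [-0.0017 -0.1418 -0.0005]
-0.1 t [-0.47  0.07  0.09] w [-0.002 -0.035 -0.001]
-0.09 t [-0.39  0.    0.21] w [ 0.    -0.034  0.   ]
-0.08 t [-0.37  0.    0.24] w [ 0.    -0.035  0.   ]
-0.07 t [-0.33  0.    0.28] w [ 0.    -0.038  0.   ]
```

Emit:
arm_command --targets '[{"grip": 128,"tx": -0.47,"ty": 0.07,"tz": 0.09,"wx": -0.002,"wy": -0.035,"wz": 0},{"grip": 128,"tx": -0.39,"ty": 0,"tz": 0.21,"wx": 0,"wy": -0.034,"wz": 0},{"grip": 128,"tx": -0.37,"ty": 0,"tz": 0.24,"wx": 0,"wy": -0.035,"wz": 0},{"grip": 128,"tx": 0,"ty": 0,"tz": 0,"wx": 0,"wy": 0,"wz": 0}]'

```text
clock: 12.93
tcp_pos: [0.3861, 0.0179, 0.2098]
eef_rot: [0.11, 0.051, 0.993, -0.006]
force: [-7.2, 0.4, 0.0]
finger_gap: 0.495
```

Run:
```python
from ik import *
rows([-.07,-.06,-.05,-.04,-.03])
for n in("top","side"): cv2.imwrite(f"pics/{n}7.png",grab_frame(n)[:,:,::-1])
s=cv2.imread("pics/side7.png");cv2.imwrite("pics/side7z.png",cv2.resize(s[180:400,250:470],(600,600),interpolation=cv2.INTER_CUBIC))
```

```text
t 12.93 F [-7.2  0.4  0. ] Fstand [-7.2 -0.3  0. ] j [ 0.43  0.48 -0.66  2.38  1.17  0.37  0.23] gap 0.5
contact now (stand) [-0.084  -0.0004  0.0435] lean 12.66 side -0.07
shift(tool cm) [-2.0024  0.0198  1.5636] turn [-0.001  -0.1929  0.001 ]
-0.07 t [-0.65  0.02  0.22] w [-0.001 -0.043  0.001]
-0.06 t [-0.32 -0.    0.31] w [-0.    -0.038 -0.   ]
-0.05 t [-0.31 -0.    0.35] w [-0.    -0.037 -0.   ]
-0.04 t [-0.29 -0.    0.39] w [-0.    -0.038 -0.   ]
-0.03 t [-0.29 -0.    0.42] w [-0.    -0.037 -0.   ]
```

View pics/side7z.png

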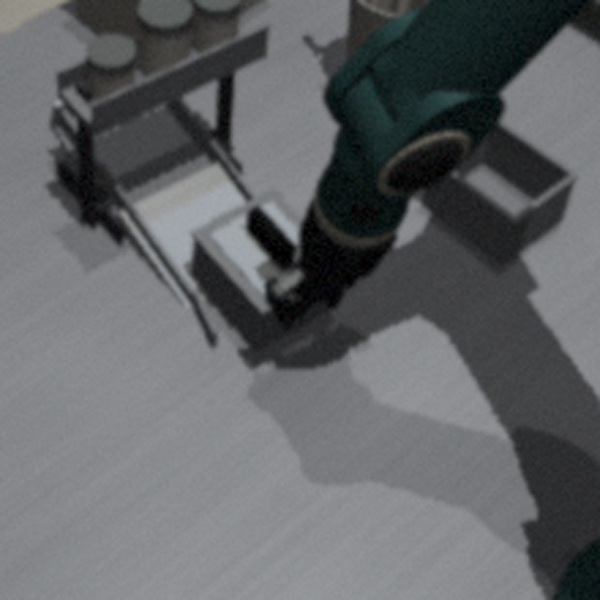

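The pan slides straight in front of the tips with about 7 N of push, and its nose is at the ramp. I'll continue.

Emit:
arm_command --targets '[{"grip": 128,"tx": -0.6,"ty": 0.02,"tz": 0.22,"wx": -0.001,"wy": -0.043,"wz": 0.001},{"grip": 128,"tx": -0.32,"ty": 0,"tz": 0.31,"wx": 0,"wy": -0.038,"wz": 0},{"grip": 128,"tx": -0.31,"ty": 0,"tz": 0.35,"wx": 0,"wy": -0.037,"wz": 0},{"grip": 128,"tx": 0,"ty": 0,"tz": 0,"wx": 0,"wy": 0,"wz": 0}]'

```text
clock: 13.37
tcp_pos: [0.4023, 0.0169, 0.2048]
eef_rot: [0.17, 0.051, 0.984, -0.008]
force: [-1.1, -0.1, -1.6]
finger_gap: 0.502
```

Run:
```python
from ik import *
rows([-.04,-.03,-.02,-.01,0])
for n in("top","side"): cv2.imwrite(f"pics/{n}8.png",grab_frame(n)[:,:,::-1])
s=cv2.imread("pics/side8.png");cv2.imwrite("pics/side8z.png",cv2.resize(s[180:400,250:470],(600,600),interpolation=cv2.INTER_CUBIC))
```

```text
t 13.37 F [-1.1 -0.1 -1.6] Fstand [-1.1 -0.2 -1.6] j [ 0.31  0.47 -0.53  2.39  1.58  0.3  -0.18] gap 0.5
contact now (stand) [-0.048   0.0008  0.0455] lean 19.58 side 0.12
shift(tool cm) [-1.5924 -0.0464  1.9548] turn [ 0.002  -0.1731 -0.0002]
-0.04 t [-0.13 -0.04  0.36] w [ 0.002 -0.035 -0.   ]
-0.03 t [-0.29 -0.    0.42] w [ 0.    -0.037 -0.   ]
-0.02 t [-0.27 -0.    0.46] w [ 0.    -0.038 -0.   ]
-0.01 t [-0.25 -0.    0.49] w [ 0.    -0.037 -0.   ]
0 t [-0.51 -0.    0.36] w [ 0.    -0.026 -0.   ]
```

View pics/side8z.png

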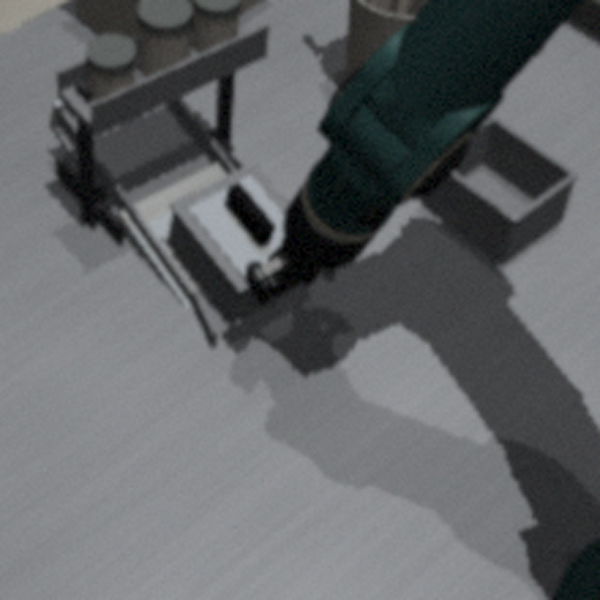

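It is still square, and the pan is climbing between the rails. I'll continue.

Emit:
arm_command --targets '[{"grip": 128,"tx": -0.13,"ty": -0.04,"tz": 0.36,"wx": 0.002,"wy": -0.035,"wz": 0},{"grip": 128,"tx": -0.29,"ty": 0,"tz": 0.42,"wx": 0,"wy": -0.037,"wz": 0},{"grip": 128,"tx": -0.27,"ty": 0,"tz": 0.46,"wx": 0,"wy": -0.038,"wz": 0},{"grip": 128,"tx": -0.25,"ty": 0,"tz": 0.49,"wx": 0,"wy": -0.037,"wz": 0},{"grip": 128,"tx": 0,"ty": 0,"tz": 0,"wx": 0,"wy": 0,"wz": 0}]'

```text
clock: 13.88
tcp_pos: [0.4183, 0.0148, 0.1927]
eef_rot: [0.241, 0.051, 0.969, -0.012]
force: [-2.1, 1.8, -1.0]
finger_gap: 0.497
```

Run:
```python
from ik import *
rows([0,.01,.02,.03,.04,.05])
for n in("top","side"): cv2.imwrite(f"pics/{n}9.png",grab_frame(n)[:,:,::-1])
s=cv2.imread("pics/side9.png");cv2.imwrite("pics/side9z.png",cv2.resize(s[180:400,250:470],(600,600),interpolation=cv2.INTER_CUBIC))
```

```text
t 13.88 F [-2.1  1.8 -1. ] Fstand [-2.2  1.6 -1. ] j [ 0.4   0.56 -0.63  2.39  2.07  0.45 -0.62] gap 0.5
contact now (stand) [-0.0094  0.0001  0.0451] lean 27.97 side 0.04
shift(tool cm) [-2.9773  0.0021  2.3536] turn [ 0.0005 -0.1576 -0.0021]
0 t [-0.44 -0.    0.35] w [ 0.001 -0.027 -0.002]
0.01 t [-0.49 -0.    0.39] w [-0.    -0.026 -0.   ]
0.02 t [-0.48 -0.    0.41] w [-0.    -0.026 -0.   ]
0.03 t [-0.48 -0.    0.44] w [-0.    -0.026  0.   ]
0.04 t [-0.46 -0.    0.47] w [-0.    -0.026  0.   ]
0.05 t [-0.46 -0.    0.49] w [-0.    -0.027  0.   ]
```

View pics/side9z.png

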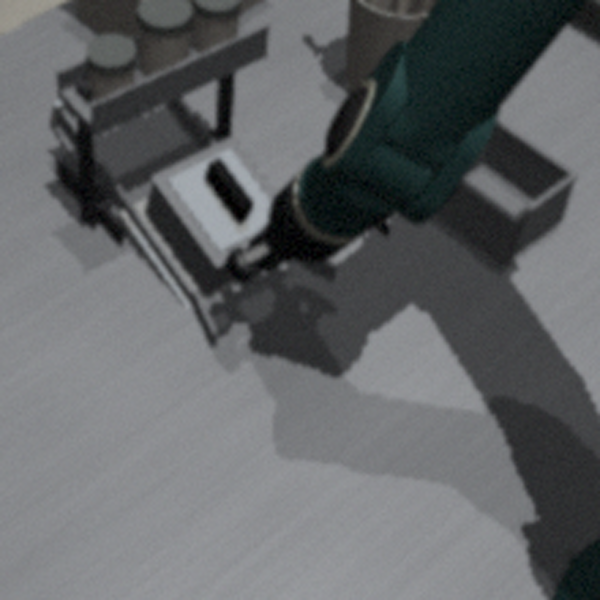

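Emit:
arm_command --targets '[{"grip": 128,"tx": -0.44,"ty": 0,"tz": 0.35,"wx": 0,"wy": -0.027,"wz": -0.002},{"grip": 128,"tx": -0.49,"ty": 0,"tz": 0.39,"wx": 0,"wy": -0.026,"wz": 0},{"grip": 128,"tx": -0.48,"ty": 0,"tz": 0.41,"wx": 0,"wy": -0.026,"wz": 0},{"grip": 128,"tx": -0.48,"ty": 0,"tz": 0.44,"wx": 0,"wy": -0.026,"wz": 0},{"grip": 128,"tx": -0.46,"ty": 0,"tz": 0.47,"wx": 0,"wy": -0.026,"wz": 0},{"grip": 128,"tx": 0,"ty": 0,"tz": 0,"wx": 0,"wy": 0,"wz": 0}]'

```text
clock: 14.48
tcp_pos: [0.4476, 0.0121, 0.1873]
eef_rot: [0.303, 0.048, 0.952, -0.015]
force: [-8.5, 2.3, -0.3]
finger_gap: 0.501
```

Run:
```python
from ik import *
rows([.05,.06,.07,.08,.09,.10])
for n in("top","side"): cv2.imwrite(f"pics/{n}10.png",grab_frame(n)[:,:,::-1])
s=cv2.imread("pics/side10.png");cv2.imwrite("pics/side10z.png",cv2.resize(s[180:400,250:470],(600,600),interpolation=cv2.INTER_CUBIC))
```

```text
t 14.48 F [-8.5  2.3 -0.3] Fstand [-8.7  1.4 -0.3] j [ 0.45  0.63 -0.68  2.36  2.27  0.59 -0.74] gap 0.5
contact now (stand) [0.0381 0.0005 0.0524] lean 35.3 side 0.05
shift(tool cm) [-4.4371 -0.0394  2.8962] turn [ 0.0009 -0.0682  0.0018]
0.05 t [-0.57 -0.03  0.57] w [ 0.001 -0.03   0.002]
0.06 t [-0.76 -0.    0.49] w [-0.    -0.007 -0.   ]
0.07 t [-0.75  0.    0.49] w [-0.    -0.008 -0.   ]
0.08 t [-0.76  0.    0.5 ] w [-0.    -0.008 -0.   ]
0.09 t [-0.74  0.    0.5 ] w [-0.    -0.008 -0.   ]
0.1 t [-0.75  0.    0.52] w [-0.    -0.007 -0.   ]
```

View pics/side10z.png

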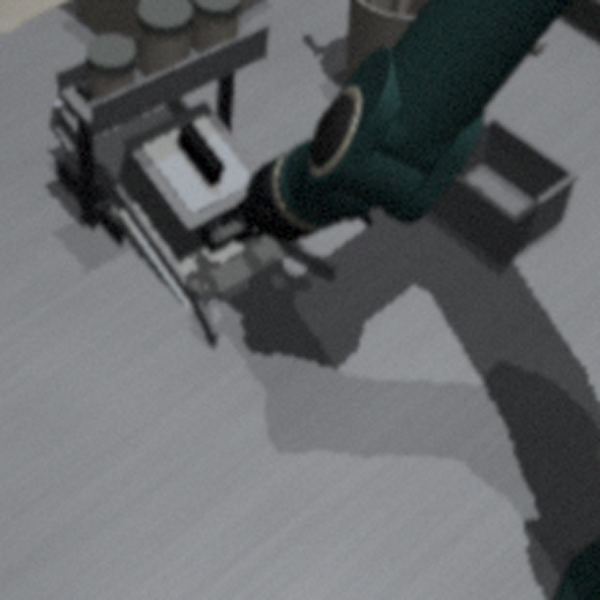

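The pan is halfway up the ramp, straight and about to pass under the shelf.

Emit:
arm_command --targets '[{"grip": 128,"tx": -0.57,"ty": -0.03,"tz": 0.57,"wx": 0.001,"wy": -0.03,"wz": 0.002},{"grip": 128,"tx": -0.76,"ty": 0,"tz": 0.49,"wx": 0,"wy": -0.007,"wz": 0},{"grip": 128,"tx": -0.75,"ty": 0,"tz": 0.49,"wx": 0,"wy": -0.008,"wz": 0},{"grip": 128,"tx": -0.76,"ty": 0,"tz": 0.5,"wx": 0,"wy": -0.008,"wz": 0},{"grip": 128,"tx": -0.74,"ty": 0,"tz": 0.5,"wx": 0,"wy": -0.008,"wz": 0},{"grip": 128,"tx": 0,"ty": 0,"tz": 0,"wx": 0,"wy": 0,"wz": 0}]'

```text
clock: 15.08
tcp_pos: [0.4935, 0.0066, 0.1898]
eef_rot: [0.334, 0.05, 0.941, -0.018]
force: [-2.1, 0.6, -2.1]
finger_gap: 0.5
```

Run:
```python
from ik import *
rows([.095,.1,.105,.11,.115,.12,.125])
for n in("top","side"): cv2.imwrite(f"pics/{n}11.png",grab_frame(n)[:,:,::-1])
s=cv2.imread("pics/side11.png");cv2.imwrite("pics/side11z.png",cv2.resize(s[160:310,250:400],(600,600),interpolation=cv2.INTER_CUBIC))
s=cv2.imread("pics/top11.png");cv2.imwrite("pics/top11z.png",cv2.resize(s[170:310,280:420],(600,600),interpolation=cv2.INTER_CUBIC))
```

```text
t 15.08 F [-2.1  0.6 -2.1] Fstand [-2.2  0.4 -2.1] j [ 0.45  0.67 -0.67  2.27  2.31  0.6  -0.73] gap 0.5
contact now (stand) [ 0.0929 -0.0008  0.0624] lean 39.04 side -0.13
shift(tool cm) [-2.4775  0.0495  1.7021] turn [-0.0023 -0.0168 -0.0013]
0.095 t [-0.12  0.04  0.21] w [-0.002  0.001 -0.001]
0.1 t [-0.37  0.    0.25] w [-0.    -0.004 -0.   ]
0.105 t [-0.37  0.    0.26] w [-0.    -0.004 -0.   ]
0.11 t [-0.37  0.    0.27] w [-0.    -0.004 -0.   ]
0.115 t [-0.37  0.    0.26] w [-0.    -0.004 -0.   ]
0.12 t [-0.4   0.    0.25] w [-0.    -0.002 -0.   ]
0.125 t [-0.46  0.    0.22] w [-0.  0. -0.]
```

View pics/side11z.png

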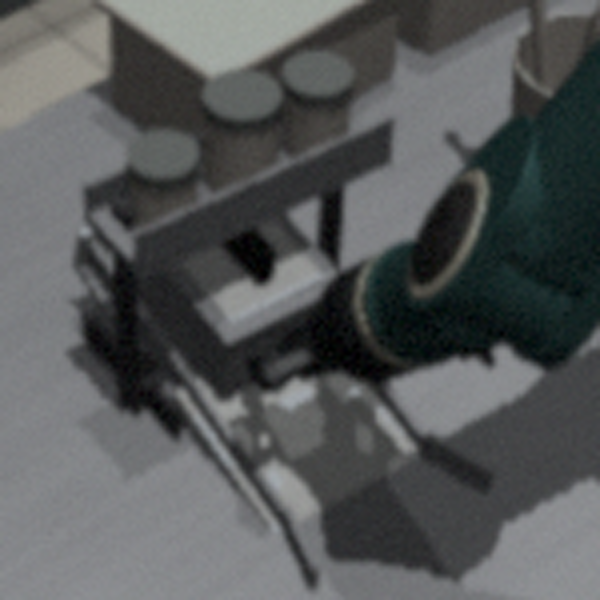

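View pics/top11z.png

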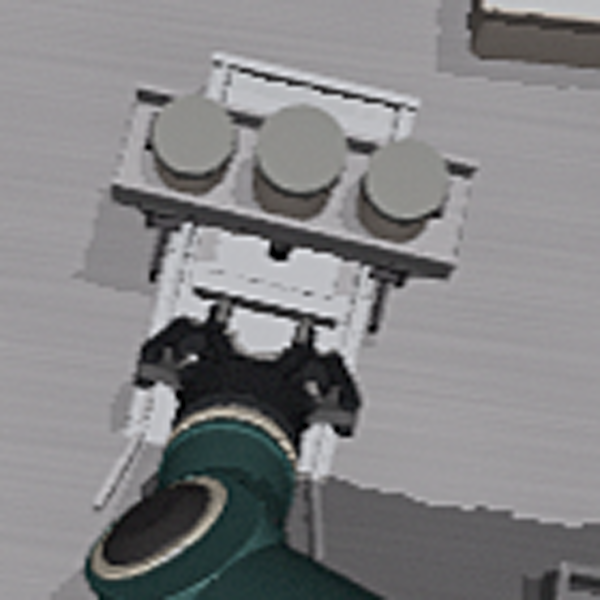

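The pan is square in the lane, with its rear rim about 25 mm short of the lip line and the gripper clear of the shelf. I'll go in smaller steps from here.

Emit:
arm_command --targets '[{"grip": 128,"tx": -0.12,"ty": 0.04,"tz": 0.21,"wx": -0.002,"wy": 0,"wz": 0},{"grip": 128,"tx": -0.37,"ty": 0,"tz": 0.25,"wx": 0,"wy": -0.004,"wz": 0},{"grip": 128,"tx": -0.37,"ty": 0,"tz": 0.26,"wx": 0,"wy": -0.004,"wz": 0},{"grip": 128,"tx": -0.37,"ty": 0,"tz": 0.27,"wx": 0,"wy": -0.004,"wz": 0},{"grip": 128,"tx": 0,"ty": 0,"tz": 0,"wx": 0,"wy": 0,"wz": 0}]'

```text
clock: 15.6
tcp_pos: [0.508, 0.0056, 0.1893]
eef_rot: [0.339, 0.049, 0.939, -0.017]
force: [-3.5, 0.4, -4.0]
finger_gap: 0.497
```

Run:
```python
from ik import *
rows([.113,.116,.119,.122,.125])
for n in("top","side"): cv2.imwrite(f"pics/{n}12.png",grab_frame(n)[:,:,::-1])
s=cv2.imread("pics/side12.png");cv2.imwrite("pics/side12z.png",cv2.resize(s[180:290,260:370],(600,600),interpolation=cv2.INTER_CUBIC))
s=cv2.imread("pics/top12.png");cv2.imwrite("pics/top12z.png",cv2.resize(s[180:280,300:400],(600,600),interpolation=cv2.INTER_CUBIC))
```

```text
t 15.6 F [-3.5  0.4 -4. ] Fstand [-3.5  0.  -4. ] j [ 0.45  0.68 -0.66  2.24  2.31  0.59 -0.72] gap 0.5
contact now (stand) [0.1088 0.0002 0.0632] lean 39.65 side 0.05
shift(tool cm) [-1.3715 -0.0033  0.7641] turn [ 0.0008 -0.0061 -0.0012]
0.113 t [-0.35 -0.    0.19] w [ 0.001 -0.002 -0.001]
0.116 t [-0.22 -0.    0.16] w [-0.    -0.003 -0.   ]
0.119 t [-0.24 -0.    0.15] w [-0.    -0.001 -0.   ]
0.122 t [-0.28 -0.    0.13] w [-0. -0. -0.]
0.125 t [-0.28 -0.    0.14] w [-0. -0. -0.]
```

View pics/side12z.png

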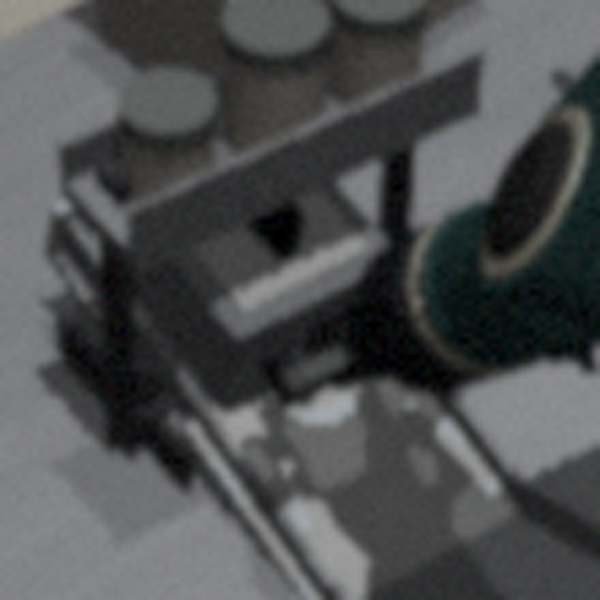

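View pics/top12z.png

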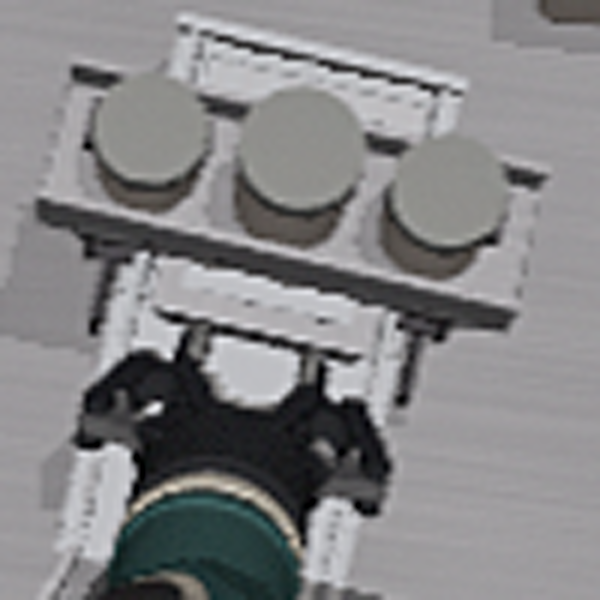

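Emit:
arm_command --targets '[{"grip": 128,"tx": -0.35,"ty": 0,"tz": 0.19,"wx": 0.001,"wy": -0.002,"wz": 0},{"grip": 128,"tx": -0.22,"ty": 0,"tz": 0.16,"wx": 0,"wy": -0.003,"wz": 0},{"grip": 128,"tx": -0.24,"ty": 0,"tz": 0.15,"wx": 0,"wy": 0,"wz": 0},{"grip": 128,"tx": 0,"ty": 0,"tz": 0,"wx": 0,"wy": 0,"wz": 0}]'

```text
clock: 16.03
tcp_pos: [0.5177, 0.0046, 0.1908]
eef_rot: [0.342, 0.049, 0.938, -0.017]
force: [-3.7, 1.6, -4.5]
finger_gap: 0.499
```

Run:
```python
from ik import *
rows([.122,.124,.126,.128,.13])
for n in("top","side"): cv2.imwrite(f"pics/{n}13.png",grab_frame(n)[:,:,::-1])
s=cv2.imread("pics/side13.png");cv2.imwrite("pics/side13z.png",cv2.resize(s[180:290,260:370],(600,600),interpolation=cv2.INTER_CUBIC))
s=cv2.imread("pics/top13.png");cv2.imwrite("pics/top13z.png",cv2.resize(s[180:280,300:400],(600,600),interpolation=cv2.INTER_CUBIC))
```

```text
t 16.03 F [-3.7  1.6 -4.5] Fstand [-3.8  1.2 -4.5] j [ 0.44  0.68 -0.65  2.22  2.31  0.58 -0.71] gap 0.5
contact now (stand) [0.1193 0.     0.0653] lean 40.0 side -0.01
shift(tool cm) [-0.9931 -0.0076  0.4844] turn [-0.0002 -0.0001 -0.0013]
0.122 t [-0.25 -0.01  0.12] w [-0.    -0.    -0.001]
0.124 t [-0.19  0.    0.09] w [-0. -0. -0.]
0.126 t [-0.18  0.    0.09] w [-0. -0. -0.]
0.128 t [-0.19  0.    0.09] w [-0. -0. -0.]
0.13 t [-0.18  0.    0.09] w [-0. -0. -0.]
```

View pics/side13z.png

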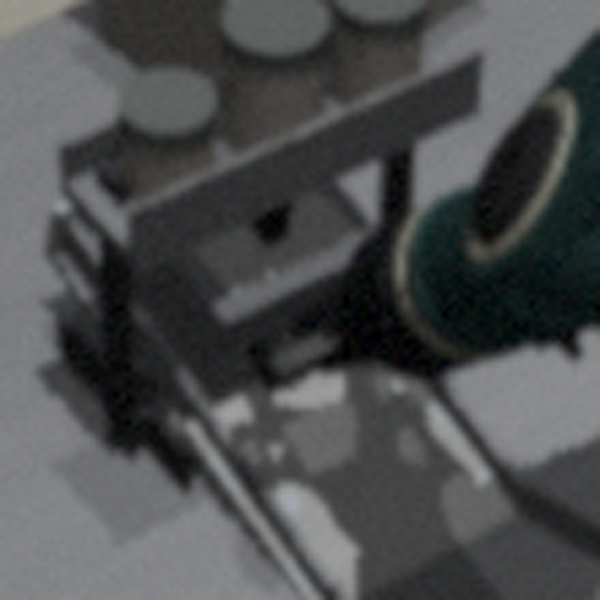

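View pics/top13z.png

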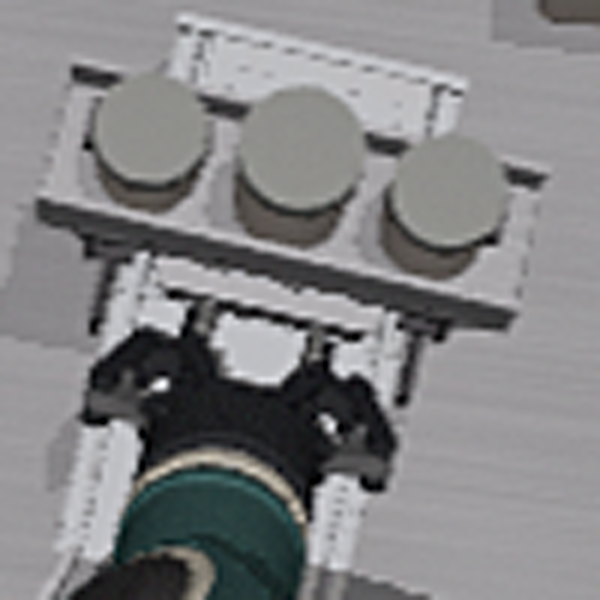

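Emit:
arm_command --targets '[{"grip": 128,"tx": -0.25,"ty": 0,"tz": 0.12,"wx": 0,"wy": 0,"wz": 0},{"grip": 128,"tx": -0.19,"ty": 0,"tz": 0.09,"wx": 0,"wy": 0,"wz": 0},{"grip": 128,"tx": 0,"ty": 0,"tz": 0,"wx": 0,"wy": 0,"wz": 0}]'

```text
clock: 16.38
tcp_pos: [0.5225, 0.0042, 0.1922]
eef_rot: [0.342, 0.049, 0.938, -0.017]
force: [-4.5, 0.3, -3.2]
finger_gap: 0.499
```

Run:
```python
from ik import *
rows([.126,.128,.13,.132])
for n in("top","side"): cv2.imwrite(f"pics/{n}14.png",grab_frame(n)[:,:,::-1])
a=[]
for k in(13,14):
 s=cv2.imread(f"pics/side{k}.png");a.append(cv2.resize(s[200:270,270:340],(390,560),interpolation=cv2.INTER_CUBIC))
cv2.imwrite("pics/side14z.png",np.hstack(a))
```

```text
t 16.38 F [-4.5  0.3 -3.2] Fstand [-4.5 -0.2 -3.2] j [ 0.44  0.68 -0.65  2.21  2.3   0.57 -0.7 ] gap 0.5
contact now (stand) [0.1242 0.0001 0.0668] lean 40.03 side -0.01
shift(tool cm) [-0.6878 -0.0144  0.4081] turn [-0.0001  0.0006 -0.0012]
0.126 t [-0.16 -0.02  0.1 ] w [-0.     0.001 -0.001]
0.128 t [-0.19  0.    0.09] w [-0. -0. -0.]
0.13 t [-0.18  0.01  0.09] w [-0. -0. -0.]
0.132 t [-0.16 -0.    0.13] w [-0. -0. -0.]
```

View pics/side14z.png

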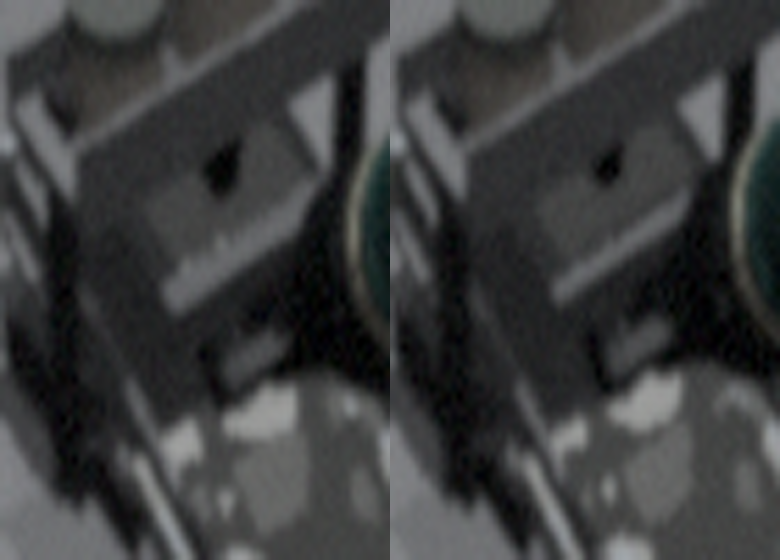

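Run:
```python
from ik import *
s=cv2.imread("pics/top14.png");cv2.imwrite("pics/top14z.png",cv2.resize(s[205:255,315:375],(720,600),interpolation=cv2.INTER_CUBIC))
for z in(.085,.09,.1):
    for k,L in (("13",[(327.5,228.3),(360.3,235)]),):
        p=onz("top",L,z);print(k,z,Rs.inv().apply(p-O))
lp=O+Rs.apply([[.121,.05,.032],[.121,-.05,.032]]);print(proj("top",lp),proj("side",lp))
```

```text
13 0.085 [[ 0.1114  0.0449  0.085 ]
 [ 0.1141 -0.0442  0.085 ]]
13 0.09 [[ 0.1101  0.0447  0.09  ]
 [ 0.1128 -0.044   0.09  ]]
13 0.1 [[ 0.1076  0.0444  0.1   ]
 [ 0.1103 -0.0436  0.1   ]]
[[325.9366 229.2848]
 [360.9912 237.5411]] [[298.0708 253.8057]
 [327.316  239.1211]]
```

View pics/top14z.png

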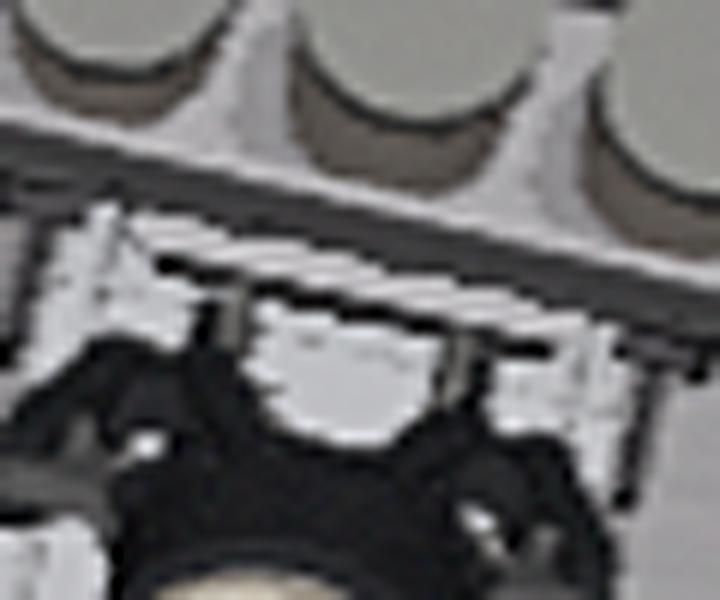

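Emit:
arm_command --targets '[{"grip": 128,"tx": -0.16,"ty": 0,"tz": 0.1,"wx": 0,"wy": 0,"wz": 0},{"grip": 128,"tx": -0.19,"ty": 0,"tz": 0.09,"wx": 0,"wy": 0,"wz": 0},{"grip": 128,"tx": 0,"ty": 0,"tz": 0,"wx": 0,"wy": 0,"wz": 0}]'

```text
clock: 16.73
tcp_pos: [0.5261, 0.0038, 0.1927]
eef_rot: [0.341, 0.049, 0.938, -0.017]
force: [-4.0, 0.4, -4.1]
finger_gap: 0.5
```

Run:
```python
from ik import *
rows([.13,.132])
for n in("top","side"): cv2.imwrite(f"pics/{n}15.png",grab_frame(n)[:,:,::-1])
a=[]
for k in(14,15):
 s=cv2.imread(f"pics/side{k}.png");a.append(cv2.resize(s[200:270,270:340],(390,560),interpolation=cv2.INTER_CUBIC))
cv2.imwrite("pics/side15z.png",np.hstack(a))
```

```text
t 16.73 F [-4.   0.4 -4.1] Fstand [-4.1 -0.  -4.1] j [ 0.44  0.68 -0.64  2.2   2.29  0.57 -0.69] gap 0.5
contact now (stand) [0.1277 0.0002 0.0672] lean 39.98 side 0.01
shift(tool cm) [-0.3756 -0.0152  0.2177] turn [ 0.0002 -0.0003 -0.0013]
0.13 t [-0.22 -0.02  0.09] w [ 0.    -0.    -0.001]
0.132 t [-0.16  0.    0.13] w [ 0. -0. -0.]
```

View pics/side15z.png

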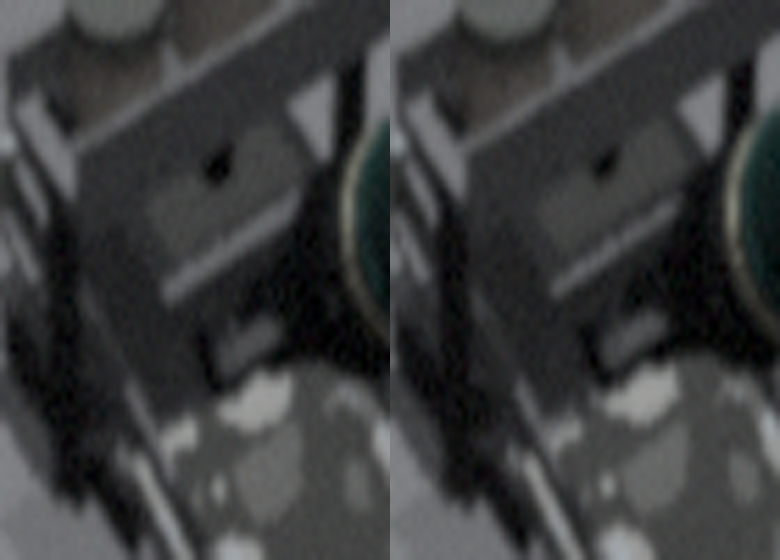

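Emit:
arm_command --targets '[{"grip": 128,"tx": -0.2,"ty": 0,"tz": 0.1,"wx": 0,"wy": 0,"wz": 0},{"grip": 128,"tx": -0.16,"ty": 0,"tz": 0.13,"wx": 0,"wy": 0,"wz": 0},{"grip": 128,"tx": 0,"ty": 0,"tz": 0,"wx": 0,"wy": 0,"wz": 0}]'

```text
clock: 17.08
tcp_pos: [0.5276, 0.0036, 0.1916]
eef_rot: [0.338, 0.049, 0.94, -0.016]
force: [-13.5, 0.2, -3.2]
finger_gap: 0.494
```

Run:
```python
from ik import *
rows([.134,.136])
for n in("top","side"): cv2.imwrite(f"pics/{n}16.png",grab_frame(n)[:,:,::-1])
a=[]
for k in(15,16):
 s=cv2.imread(f"pics/side{k}.png");a.append(cv2.resize(s[200:270,270:340],(390,560),interpolation=cv2.INTER_CUBIC))
cv2.imwrite("pics/side16z.png",np.hstack(a))
s=cv2.imread("pics/top16.png");cv2.imwrite("pics/top16z.png",cv2.resize(s[175:255,300:380],(600,600),interpolation=cv2.INTER_CUBIC))
```

```text
t 17.08 F [-13.5   0.2  -3.2] Fstand [-13.5  -1.2  -3.2] j [ 0.43  0.68 -0.64  2.2   2.28  0.56 -0.69] gap 0.49
contact now (stand) [0.1283 0.0004 0.0652] lean 39.58 side 0.09
shift(tool cm) [-0.6431 -0.0103  0.2857] turn [ 0.0015 -0.0074 -0.0014]
0.134 t [-0.49 -0.01  0.16] w [ 0.002 -0.007 -0.001]
0.136 t [-0.15 -0.    0.13] w [-0. -0. -0.]
```

View pics/side16z.png

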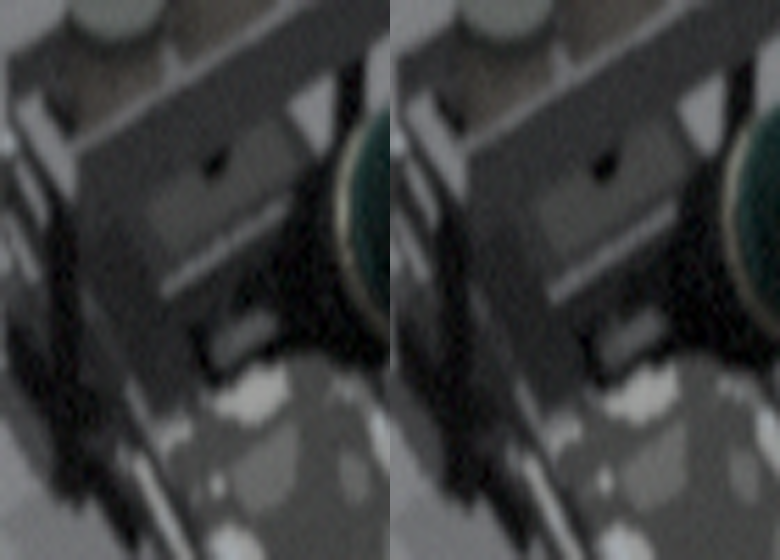

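View pics/top16z.png

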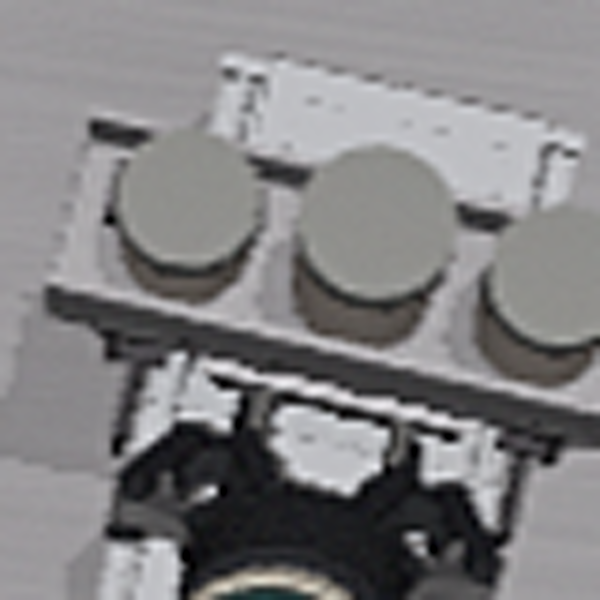

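Force rose to 13.5 N and motion stopped, so the pan's nose has reached the back stop. I'll back the fingers off and see whether the rear drops.

Emit:
arm_command --targets '[{"grip": 128,"tx": 0.35,"ty": 0,"tz": -0.1,"wx": 0,"wy": 0,"wz": 0},{"grip": 128,"tx": 0.5,"ty": 0,"tz": -0.2,"wx": 0,"wy": 0,"wz": 0},{"grip": 128,"tx": 0.8,"ty": 0,"tz": -0.5,"wx": 0,"wy": 0,"wz": 0},{"grip": 128,"tx": 1.5,"ty": 0,"tz": -1,"wx": 0,"wy": 0,"wz": 0},{"grip": 128,"tx": 0,"ty": 0,"tz": 0,"wx": 0,"wy": 0,"wz": 0}]'

```text
clock: 17.6
tcp_pos: [0.4935, 0.0074, 0.1872]
eef_rot: [0.342, 0.048, 0.938, -0.018]
force: [0.1, 0.1, -0.7]
finger_gap: 0.493
```

Run:
```python
from ik import *
plan(.08,.06,39)
for n in("top","side"): cv2.imwrite(f"pics/{n}17.png",grab_frame(n)[:,:,::-1])
s=cv2.imread("pics/side17.png");cv2.imwrite("pics/side17z.png",cv2.resize(s[190:270,265:345],(600,600),interpolation=cv2.INTER_CUBIC))
s=cv2.imread("pics/top17.png");cv2.imwrite("pics/top17z.png",cv2.resize(s[175:255,300:380],(600,600),interpolation=cv2.INTER_CUBIC))
```

```text
t 17.6 F [ 0.1  0.1 -0.7] Fstand [ 0.1  0.1 -0.7] j [ 0.46  0.68 -0.68  2.28  2.34  0.63 -0.75] gap 0.49
contact now (stand) [0.0951 0.0004 0.0619] lean 40.07 side 0.02
shift(tool cm) [ 0.9586 -0.0339 -0.8439] turn [0.0003 0.0187 0.0002]
```

View pics/side17z.png

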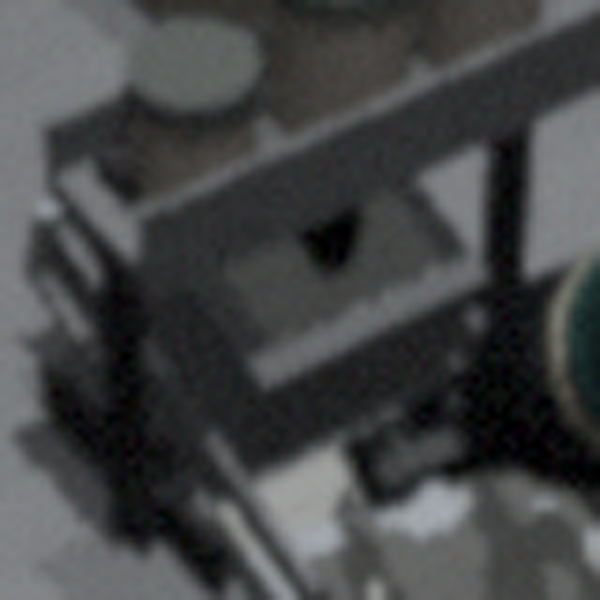

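View pics/top17z.png

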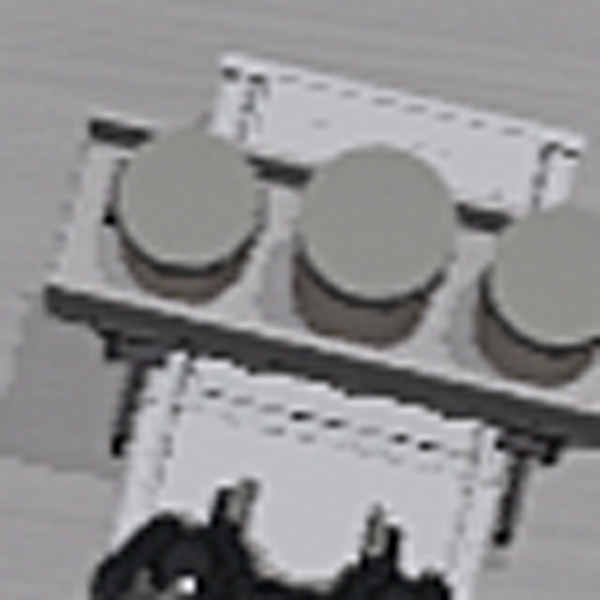

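```bash
python3 - <<'E'
from ik import *
a=np.radians(15);ex=np.array([np.cos(a),0,np.sin(a)]);ez=np.array([-np.sin(a),0,np.cos(a)])
lip=np.array([.121,0,.032])
def pr(nm,P):
    W=O+Rs.apply(P);t=(proj("top",W)-[300,175])*7.5;s=(proj("side",W)-[265,190])*7.5
    print(nm,"top",t.round(0).tolist(),"side",s.round(0).tolist())
pr("lip",np.array([lip+[0,.056,0],lip-[0,.056,0]]))
for s in(0,.007,.014):
    b=lip-.012*ez+s*ex
    L=[b+ -.002*ex+.07*ez+[0,y,0] for y in(.05,-.05)]
    pr(f"dropped s={s} rimtop",np.array(L))
    pr("   rimlow",np.array([b-.002*ex+.065*ez+[0,y,0] for y in(.05,-.05)]))
    pr("   grip rear top",np.array([b+.025*ex+.102*ez]))
ph=a-np.arcsin(12/110);fx=np.array([np.cos(ph),0,np.sin(ph)]);fz=np.array([-np.sin(ph),0,np.cos(ph)])
for s in(-.004,0,):
    b=lip+s*ex
    pr(f"undropped {s} rimtop",np.array([b-.002*fx+.07*fz+[0,y,0] for y in(.05,-.05)]))
    pr("   rimlow",np.array([b-.002*fx+.065*fz+[0,y,0] for y in(.05,-.05)]))
    pr("   grip rear top",np.array([b+.025*fx+.102*fz]))
E
python3 - <<'E'
import cv2
s=cv2.imread("pics/side17.png");g=cv2.resize(s[190:270,265:345],(600,600),interpolation=cv2.INTER_CUBIC);g=cv2.convertScaleAbs(g,alpha=2.2);cv2.imwrite("pics/side17b.png",g)
E
```

```text
lip top [[179.0, 403.0], [473.0, 473.0]] side [[234.0, 485.0], [480.0, 362.0]]
dropped s=0 rimtop top [[188.0, 414.0], [463.0, 479.0]] side [[274.0, 400.0], [500.0, 289.0]]
   rimlow top [[188.0, 414.0], [462.0, 479.0]] side [[272.0, 408.0], [498.0, 296.0]]
   grip rear top top [[343.0, 372.0]] side [[362.0, 239.0]]
dropped s=0.007 rimtop top [[192.0, 395.0], [467.0, 460.0]] side [[263.0, 386.0], [489.0, 275.0]]
   rimlow top [[193.0, 395.0], [467.0, 459.0]] side [[261.0, 393.0], [487.0, 282.0]]
   grip rear top top [[348.0, 352.0]] side [[351.0, 225.0]]
dropped s=0.014 rimtop top [[197.0, 376.0], [472.0, 440.0]] side [[253.0, 371.0], [479.0, 260.0]]
   rimlow top [[197.0, 376.0], [471.0, 440.0]] side [[251.0, 378.0], [476.0, 268.0]]
   grip rear top top [[353.0, 333.0]] side [[340.0, 210.0]]
undropped -0.004 rimtop top [[189.0, 404.0], [467.0, 470.0]] side [[273.0, 375.0], [501.0, 264.0]]
   rimlow top [[189.0, 406.0], [466.0, 471.0]] side [[272.0, 384.0], [499.0, 272.0]]
   grip rear top top [[348.0, 352.0]] side [[355.0, 211.0]]
undropped 0 rimtop top [[191.0, 393.0], [469.0, 459.0]] side [[267.0, 367.0], [495.0, 255.0]]
   rimlow top [[192.0, 395.0], [468.0, 460.0]] side [[266.0, 375.0], [493.0, 264.0]]
   grip rear top top [[351.0, 341.0]] side [[349.0, 203.0]]
```

View pics/side17b.png

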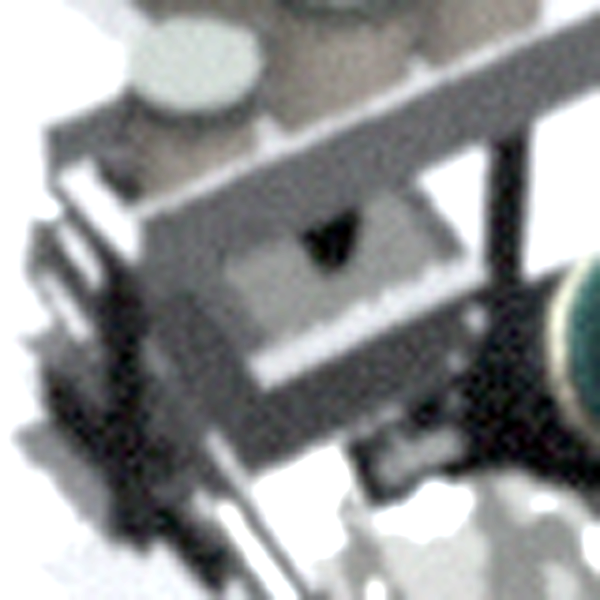

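The fingers are clear. The rear rim in the side picture, corners at (265,390) and (490,285) in the zoom, agrees with the dropped position. I'll retract and check it from clean pictures.

Emit:
arm_command --targets '[{"grip": 128,"tx": 0.5,"ty": 0,"tz": -2,"wx": 0,"wy": 0,"wz": 0},{"grip": 128,"tx": 0.5,"ty": 0,"tz": -2.5,"wx": 0,"wy": 0,"wz": 0},{"grip": 128,"tx": 0,"ty": 0,"tz": -2.5,"wx": 0,"wy": 0,"wz": 0},{"grip": 128,"tx": -0.5,"ty": 0,"tz": -2,"wx": 0,"wy": 0.04,"wz": 0},{"grip": 128,"tx": -0.5,"ty": 0,"tz": -2,"wx": 0,"wy": 0.04,"wz": 0},{"grip": 128,"tx": -0.5,"ty": 0,"tz": -2,"wx": 0,"wy": 0.04,"wz": 0},{"grip": 128,"tx": 0,"ty": 0,"tz": 0,"wx": 0,"wy": 0,"wz": 0}]'

```text
clock: 18.28
tcp_pos: [0.4217, 0.0144, 0.2875]
eef_rot: [0.293, 0.05, 0.955, -0.018]
force: [-0.1, -0.0, 0.0]
finger_gap: 0.499
```

Run:
```python
from ik import *
plan(.08,.06,39)
for n in("top","side"): cv2.imwrite(f"pics/{n}18.png",grab_frame(n)[:,:,::-1])
s=cv2.imread("pics/side18.png");cv2.imwrite("pics/side18z.png",cv2.convertScaleAbs(cv2.resize(s[200:260,280:340],(600,600),interpolation=cv2.INTER_CUBIC),alpha=2))
s=cv2.imread("pics/top18.png");cv2.imwrite("pics/top18z.png",cv2.convertScaleAbs(cv2.resize(s[180:245,310:375],(600,600),interpolation=cv2.INTER_CUBIC),alpha=1))
```

```text
t 18.28 F [-0.1 -0.   0. ] Fstand [-0.1 -0.1  0. ] j [ 0.38  0.28 -0.6   2.38  1.78  0.31 -0.38] gap 0.5
contact now (stand) [ 0.0095 -0.0012  0.1506] lean 34.18 side -0.38
shift(tool cm) [ 0.7075  0.0865 11.6083] turn [-0.0066 -0.0842  0.0006]
```

View pics/side18z.png

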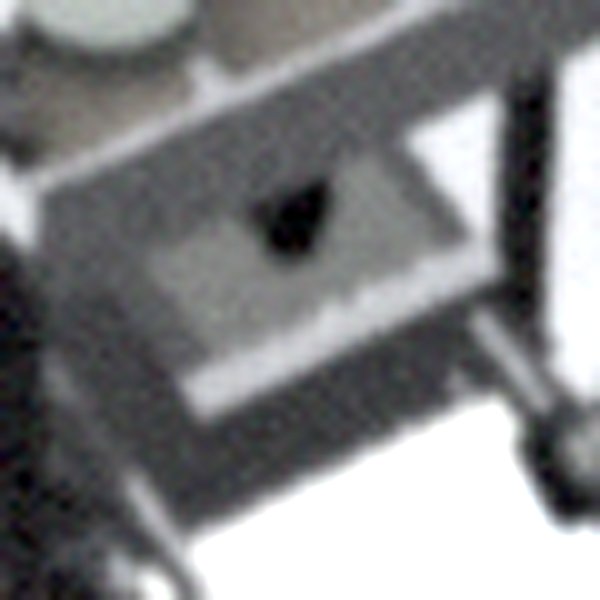

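View pics/top18z.png

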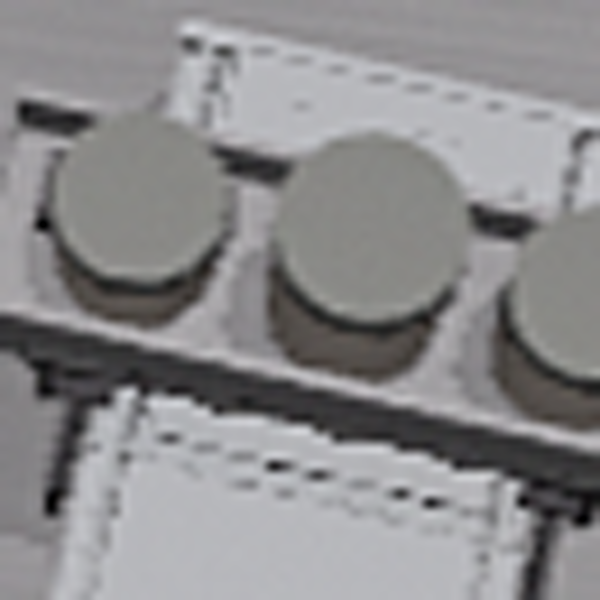

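View pics/side18.png

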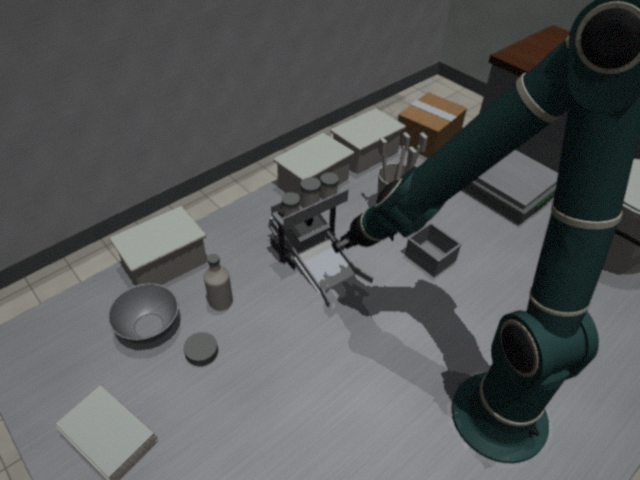

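Run:
```python
from ik import *
a=np.radians(15);lip=np.array([.121,0,.032])
def f(ph,s,drop):
    ex=np.array([np.cos(ph),0,np.sin(ph)]);ez=np.array([-np.sin(ph),0,np.cos(ph)])
    b=lip-drop*np.array([-np.sin(a),0,np.cos(a)])+s*np.array([np.cos(a),0,np.sin(a)])
    P=[b-.002*ex+.065*ez+[0,.05,0],b-.002*ex+.065*ez-[0,.05,0],b+.025*ex+.07*ez+[0,.007,0],b+.025*ex+.07*ez-[0,.007,0]]
    W=O+Rs.apply(P);return ((proj("side",W)-[280,200])*10).round(0).tolist(),proj("top",W[:2]).round(1).tolist()
print("flat",f(a,.007,.012));print("flat",f(a,.009,.012));print("und",f(a-np.arcsin(12/110),.0025,0))
l,r=(300.5,241.8),(329.5,228.0)
for uv,t in((l,(325.2,226.9)),(r,(361.8,235.8))):
    p,e=two(uv,t);print(Rs.inv().apply(p-O),e)
t0=cv2.imread("pics/top0.png");t1=cv2.imread("pics/top18.png")
d=cv2.absdiff(t0,t1).max(2)
for nm,(x0,y0,x1,y1) in dict(spare=(400,295,452,354),bottle=(220,185,255,225),puck=(174,220,212,256),cup=(435,205,510,270)).items(): print(nm,(d[y0:y1,x0:x1]>40).sum())
cv2.imwrite("pics/top18d.png",t1[150:400,150:550])
```

```text
flat ([[199.0, 424.0], [499.0, 276.0], [278.0, 275.0], [320.0, 255.0]], [[325.7, 227.7], [362.2, 236.3]])
flat ([[194.0, 418.0], [495.0, 271.0], [274.0, 270.0], [316.0, 249.0]], [[325.9, 226.9], [362.4, 235.5]])
und ([[200.0, 393.0], [502.0, 245.0], [277.0, 249.0], [319.0, 229.0]], [[325.8, 226.7], [362.7, 235.4]])
[0.1115 0.0504 0.0883] [np.float64(0.0017947335990870868), np.float64(0.0017947335990871206)]
[ 0.1131 -0.0489  0.0829] [np.float64(0.00041051368192237305), np.float64(0.0004105136819224037)]
spare 0
bottle 0
puck 0
cup 0
```

Run:
```python
from cell import robot,ticket
s=robot.sense();print(s["clock"],s["force"],abs(s["joint_vel"]).max())
print(ticket.job_done())
```

```text
18.3833 [ 0.71351959 -0.24166879  0.30765382] 0.04768058799545212
the job is handed in; nothing more can be done
None
```

I picked the covered pan up by its lid grip, set it down square at the ramp's foot and let go. Then I pushed it up the ramp from behind with half-open fingers. The tool leaned from 4 to 40 degrees on the way, and the push stopped when the pan met the back stop at about 14 N. When I backed the fingers off, the pan's rear dropped behind the lip. The job was handed in at 18.4 s.

**Last checks:**
- **Drop behind the lip:** the rear rim's lower corners measured 83 and 88 mm high. A dropped pan should give about 85 mm and an undropped one about 97 mm. The rim and grip-plate pixels in the side view match a flat seat, about 7–9 mm of the 14 mm play from the lip.
- **Disagreements:** the two rim corners differ by about 5 mm, and one corner's two-view rays missed each other by about 3.6 mm. The top view alone could not tell dropped from undropped, so this rests on the side view.
- **Bystanders and contact:** the spare pan, bottle, puck and cup show no change in the top picture. The arm stands clear, with force readings near zero.

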